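# Stand the fallen sample tube in the beam and hold the lamp shutter half open

### The arm

A 6-joint arm with a two-finger parallel gripper is mounted at the origin on a cart in front of the work surface, level with it; the furniture and walls round the work are solid. World frame = base frame: x ahead of the robot, y to its left, z up, the work surface at z = 0. Lengths are in m, angles in rad, forces in N, time in s.
With the tool pointing down it reaches from about 0.4 to 0.825 m from the base axis. Payload 7 kg.
Tool frame: the origin (TCP) lies at the very end of the fingers, on their centre line; the grasp point (between the pads) lies 19 mm behind it; z points along the fingers, y is the line along which they close (so a half turn about z gives the same grasp; the last joint's range is limited). The gripper opens to 88 mm and grips with 3 to 60 N. Pads are 19 mm wide; open, the fingers measure 130 mm over their backs; the gripper's body (78 mm by 193 mm) begins 47 mm behind the grasp point.
Start: joints at [-0.944, 0.359, 0.012, 0, -1.224, -0.288], TCP at [0.224, -0.637, 0.227] pointing down, gripper open.
Joint ranges: [-3.07, 3.07], [-1.43, 2.12], [-1.02, 1.25], [-3.03, 1.67], [-3.05, -0], [-3.03, 3.03]. Speed limits (rad/s): [2.39, 2.39, 3.01, 3.14, 3.14, 3.14].

### API

Orientations are given as [roll, pitch, yaw] about the fixed x, y, z axes, in that order (R = Rz(yaw) Ry(pitch) Rx(roll)).
In Python, from station import arm, grab_frame gives the robot as it stands.
- The arm moves only by the tool jog_arm, never from a script. Its argument "deltas" is a list that holds one entry, the list of rows, each a list of 4 numbers: the shift along the tool's x, y, z in units of 60 mm (1.0 is 60 mm), then the turn about the tool's z in units of 5 degrees (1.0 is 5 degrees). A call has 1 to 8 rows; each row is the pose to reach, as a shift and turn from the pose commanded when the call began, along the tool's axes at that moment; what a row does not reach only later rows make up. A row lasts 1/8 s, in which the tool goes at most 62.5 mm and 10.7 degrees, less where a joint would pass 70% of its speed; a pose out of reach is approached as far as the arm can. A call with a gripper value outside its range is refused whole. "grip" is the finger opening in mm, from 0 to 87.6, set as the call begins (left out, the last holds). The fingers move at their own pace and stop on an object; "squeeze" is the grip in N (left out, the last holds). Time passes only in rows, so rows that repeat a pose let the fingers close. It gives the time, the measured TCP pose, the force, the opening and the grip force at its end, in the units of the state.
- arm.get_state(): the state, without advancing time (a new reading comes with each control period).
- grab_frame(name): name is "scene" or "top"; returns a dict with "img" (400x640x3 uint8, red, green, blue), "vfov" (degrees; the focal length in pixels is half the picture's height over the tangent of half this angle, whatever the lens; pixels are square), "cx", "cy" (the principal point, pixels), "dist_coeffs" ([k1, k2, p1, p2, k3] as OpenCV has them; the pictures are not rectified), "xyz" and "rotation" of the camera in the world. Camera axes: x right, y down, z forward; pixel columns grow to the right and rows downward; lengths in m; the calibration is good to about 2 mm. A picture is of the moment at which its call begins. There is no depth.
- arm.job_done(): hands the job in; it is judged then, once.
The state is a dict: "t": time; "q": joint angles; "qd": joint speeds; "joint_efforts": joint torques, N m; "eef_pos": TCP position; "ee_rot": TCP orientation; "force": force on the tool from outside, world axes, zero at the start; "moment": the same for the moment, N m; "width": finger opening in m; "gripper_force": force on a finger pad.
Only numpy, scipy, OpenCV 4.12 (cv2) and the standard library are available. Lean on these libraries where they do the work, as an engineer would, in place of code of your own. Each camera call takes 0.05 s, during which the arm holds its last target. There are 200 camera calls.

### The job

A sample tube has toppled out of the lane in front of the lamp house: stand it upright again in the lane, in the gap between its two neighbours and straight in front of the lamp port, and let go of it while the shutter is still shut. Then slide the shutter by its tab against its spring to half travel and keep hold of it there, steady, for the reading; the program finishes while still holding it, because the spring shuts it when it is let go. Keep the shutter shut until the tube stands, never draw it anywhere near fully open (the full beam would bleach the samples), do not knock over or shift the other two tubes, and leave the other things where they are.

Things in the scene. Friction and masses are not known exactly. Their poses are not given: they have to be found in the camera images.
- light_bench: Aluminium breadboard 230 x 400 mm, 10 mm thick, bolted down, carrying lamp house (+y end) and tube lane. Origin: on the worktop under the board; at yaw 0 its x points away from the robot, y to its left, z up. The lane runs along x at y = -0.055: two guide rails 8 mm wide, 10 mm high above the board, 34 mm between them. Board between lane and house is bare.
- lamp_port (a point): Centre of the round port, 40 mm across, 50 mm above the worktop, in the lamp house's front face, which faces light_bench -y; the shutter blade covers it. The grey house is 205 mm along light_bench x, 90 mm along y (behind this face), its top 80 mm above the worktop, low cooling fins on its rear half up to 92 mm. Axes as light_bench.
- beam_spot (a point): Fixed point on the board's upper side (10 mm above the worktop) in the middle of the lane, straight in front of the port (150 mm), marked by the middle white line on both rails: where the fallen tube's foot centre belongs. Axes as light_bench.
- tube_fallen: Stiff sample tube with screw cap, 88 mm long, about 40 g: body 22 mm across, cap 28 mm across over the last 13 mm. Origin: centre of its foot; its z axis runs from foot to cap. At the start it lies on the board beside the lane on the side away from the lamp, its foot toward the lane, its cap pointing along light_bench -y within about 0.3 rad.
- tube_near: The same kind of tube, standing in the lane about 75 mm from beam_spot toward light_bench -x. Origin: centre of its foot, z up to the cap.
- tube_far: The same kind of tube, standing in the lane about 75 mm from beam_spot toward light_bench +x. Origin: centre of its foot, z up to the cap.
- shutter (a joint): Travel of the shutter blade along light_bench -x (toward the robot), in m: 0 shut (port covered), 0.05 fully open, 0.025 half open. A return spring always pulls it shut: 4 N at 0, rising by 0.22 N per mm to 9.5 N at half and 15 N fully open; let go, it springs shut. It stays on 0 until it is moved.
- shutter_tab: Ribbed aluminium finger tab on the black shutter, fixed to the blade and moving with it: 14 mm along light_bench x, 24 mm along y, 30 mm high, with a black line across its top. Origin: its centre, 101 mm above the worktop (tab from 86 to 116 mm; nothing above it, the house top is 6 mm below it). Axes as light_bench.
- half_line (a point): Fixed point on the bench where the shutter_tab centre is at half travel; the longest of three short white lines on the house top behind it (shut, half, open, 25 mm apart) marks the same place. Axes as light_bench.
- marker: Marker pen, 12 x 132 x 13 mm, lying on the board near its -x edge. Bystander. Origin: centre of its underside.
- tweezers: Steel forceps, 16 x 116 x 8 mm, lying on the board near its +x edge. Bystander. Origin: centre of its underside.
- timer: Lab timer, 66 x 66 x 19 mm, on the worktop just off the board's -y end. Bystander. Origin: centre of its underside.
- beaker: Plastic beaker, 64 mm across, 74 mm high, on the worktop left of the bench. Bystander. Origin: centre of its underside.
- buffer_bottle: Clear screw-cap bottle, 56 mm across, 102 mm high, on the worktop left of the bench. Bystander. Origin: centre of its underside.
- culture_dish: Flat round culture dish with lid, 64 mm across, 15 mm high, on the worktop right of the bench. Bystander. Origin: centre of its underside.
Not all that is in view belongs to the job. Leave any brown look-alike of the tube_fallen alone.

How it is judged:
By the outcome, as a careful person would: the job done as asked, in the order asked, and still so for the second after the job is handed in, while the arm keeps its last pose, push and grip.
It also fails if it takes over 53 s, if anything falls off the work surface, if the arm or the gripper's body presses on something with over 40 N, if the wrist force passes 120 N, or if a joint passes its speed limit or range.

## Working session

There is one attempt and no reset: what is moved stays moved. The work goes in short steps, Python scripts to look and compute and a tool call to move; the robot and the scene stay as the last step left them, time stands still between calls to the robot, and variables do not carry over. Pictures are saved under pics/ and viewed, at most 10 in all, crops included, and the job is handed in when it is done.

Besides the shell and the picture viewer there is one more tool, called after ">>>" as name(argument=value, ...), one argument or row to a line, values as JSON. jog_arm: Moves the arm, as the interface text tells. Its arguments: {"type":"object","properties":{"deltas":{"type":"array"},"grip":{"type":"number"},"squeeze":{"type":"number"}},"required":["deltas"]}

```bash
mkdir -p pics; ls; cat > h.py <<'E'
import numpy as np, cv2
from station import arm, grab_frame
from scipy.spatial.transform import Rotation as Ro
def cam(f):
    h=f["img"].shape[0]; fl=h/2/np.tan(np.radians(f["vfov"])/2)
    K=np.array([[fl,0,f["cx"]],[0,fl,f["cy"]],[0,0,1.]])
    R=np.array(f["rotation"],float)
    if R.shape!=(3,3): R=Ro.from_euler('xyz',R).as_matrix()
    return K,np.array(f["dist_coeffs"],float),R,np.array(f["xyz"],float)
def ray(f,uv):
    K,d,R,t=cam(f); p=cv2.undistortPoints(np.array(uv,float).reshape(-1,1,2),K,d).reshape(-1,2)
    return t,(np.c_[p,np.ones(len(p))]@R.T)
def plane(f,uv,z):
    t,d=ray(f,uv); return t+d*((z-t[2])/d[:,2])[:,None]
def tri(f1,u1,f2,u2):
    t1,d1=ray(f1,u1);t2,d2=ray(f2,u2);o=[]
    for a,b in zip(d1,d2):
        s=np.linalg.lstsq(np.c_[a,-b],t2-t1,rcond=None)[0]
        p,q=t1+a*s[0],t2+b*s[1]; o.append(np.r_[(p+q)/2,np.linalg.norm(p-q)])
    return np.array(o)
def proj(f,P):
    K,d,R,t=cam(f); return cv2.projectPoints((np.array(P,float).reshape(-1,3)-t)@R,np.zeros(3),np.zeros(3),K,d)[0].reshape(-1,2)
def save(n,img): cv2.imwrite("pics/"+n,cv2.cvtColor(img,cv2.COLOR_RGB2BGR))
E
python3 - <<'E'
from h import *
import pickle
print(arm.get_state())
for n in("scene","top"):
    f=grab_frame(n); save(n+"0.png",f["img"]); pickle.dump(f,open(n+"0.pkl","wb")); print({k:v for k,v in f.items() if k!="img"})
E
```

```text
pics
{'t': 0.0, 'q': array([-9.43907979e-01,  3.59388859e-01,  1.10562703e-02, -3.54542990e-04,
       -1.22409360e+00, -2.88075506e-01]), 'qd': array([-1.29980431e-05, -2.71653482e-03,  9.47020659e-04,  1.56280502e-03,
        7.68357097e-04,  7.95466656e-04]), 'joint_efforts': array([-3.11994211e-05, -5.82718170e+01,  2.93067813e+01,  6.99763834e+00,
        6.82072263e-03, -1.55803073e-04]), 'eef_pos': array([ 0.22414501, -0.63617751,  0.22561949]), 'ee_rot': array([ 3.13993526e+00, -1.43542543e-04, -2.80290044e+00]), 'force': array([-0.17080165, -0.37772181, -0.50009609]), 'moment': array([0.03697554, 0.03032411, 0.03788576]), 'gripper_force': 0.0, 'width': 0.08758696786565742}
{'vfov': 44.996351292330054, 'cx': 317.5082630679025, 'cy': 203.38687316278035, 'dist_coeffs': array([0.00573261, 0.        , 0.        , 0.        , 0.        ]), 'xyz': array([0.36120441, 0.99796845, 1.1208864 ]), 'rotation': array([-2.41213991,  0.01166599, -3.014213  ])}
{'vfov': 47.66280878299985, 'cx': 326.8603349443017, 'cy': 203.52816617261252, 'dist_coeffs': array([0.00441259, 0.        , 0.        , 0.        , 0.        ]), 'xyz': array([0.3696757 , 0.08115716, 1.71894941]), 'rotation': array([-3.06356763,  0.01185896, -1.55618358])}
```

View pics/scene0.png

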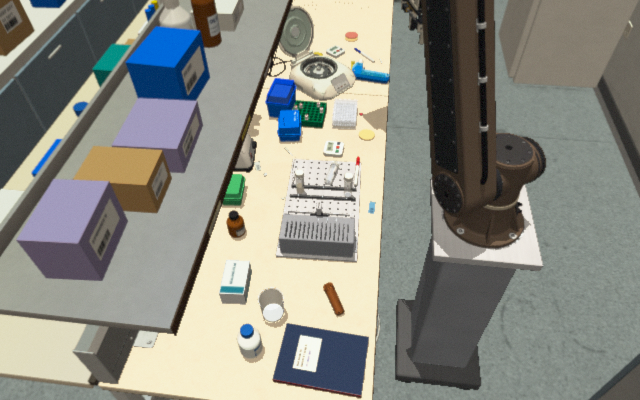

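View pics/top0.png

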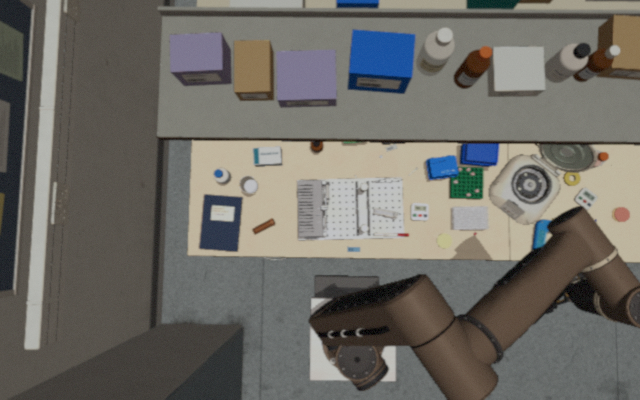

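The scene picture shows the bench at (277–358, 158–260), with two standing tubes near (299,180) and (349,180) and a lying tube near (335,175). In the top view the lying tube is near (383,213). The brown object at (333,298) scene / (264,226) top is a look-alike lying on the worktop.

```bash
python3 - <<'E'
from h import *
import pickle
s=pickle.load(open("scene0.pkl","rb"));t=pickle.load(open("top0.pkl","rb"))
save("sc.png",cv2.resize(s["img"][150:262,270:378],None,fx=5.3,fy=5.3,interpolation=cv2.INTER_CUBIC))
save("tc.png",cv2.resize(t["img"][170:250,290:420],None,fx=6,fy=6,interpolation=cv2.INTER_CUBIC))
# rough
print(plane(t,[[403,180],[403,238],[298,240],[298,181]],0.01))
print(plane(s,[[290,159],[358,159],[356,259],[277,257]],0.01))
E
```

```text
[[ 0.59645343 -0.18413615  0.01      ]
 [ 0.37705562 -0.18446863  0.01      ]
 [ 0.36377767  0.21001974  0.01      ]
 [ 0.58742555  0.21440234  0.01      ]]
[[ 0.61762357 -0.17339091  0.01      ]
 [ 0.39059077 -0.19957617  0.01      ]
 [ 0.36690086  0.2087432   0.01      ]
 [ 0.5876271   0.2282825   0.01      ]]
```

View pics/sc.png

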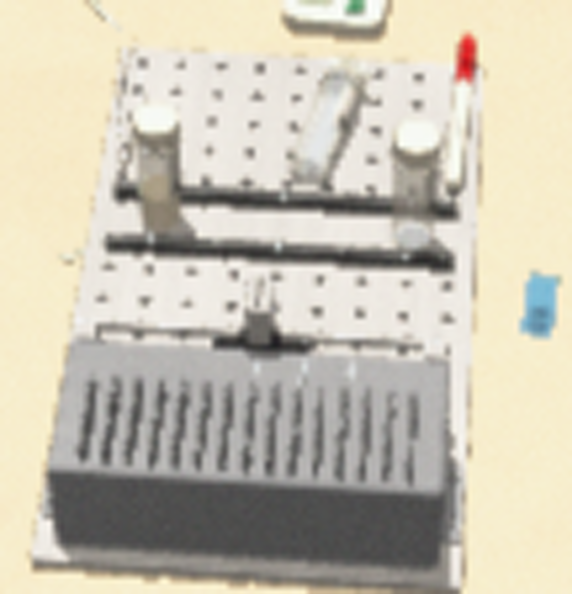

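View pics/tc.png

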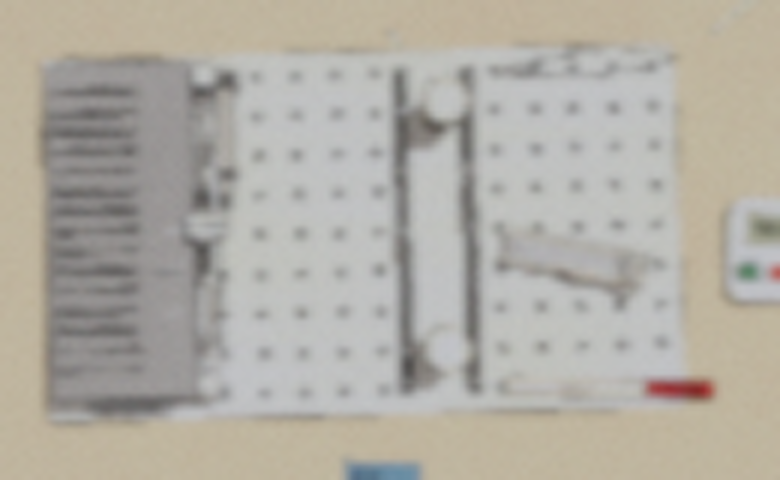

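The crops show the following:
- **Caps and fallen tube:** standing tube caps are at scene-crop (157,121) and (418,138), and top-crop (446,101) and (447,352). The fallen tube lies from foot top-crop (500,247) to cap (640,278), or scene-crop (310,182) to (350,75).
- **Tab and rail marks:** the tab is at scene-crop (262,315) / top-crop (207,226). The rails' middle white marks are at scene-crop (283,196) and (279,244).
- **Candidates for the tube (full pixels):** the pale lying tube at top (385,213), the brown tube at top (264,226), and the marker at top (400,235). I choose the pale lying one on the board, with its foot toward the lane.

```bash
cat >> h.py <<'E'
import pickle
S=lambda c:np.array(c,float)/5.3+[269.6,149.6]   # crop->full (resize pixel centres)
T=lambda c:np.array(c,float)/6+[289.6,169.6]
E
python3 - <<'E'
from h import *
s=pickle.load(open("scene0.pkl","rb"));t=pickle.load(open("top0.pkl","rb"))
np.set_printoptions(precision=4,suppress=True)
g=cv2.cvtColor(t["img"],cv2.COLOR_RGB2GRAY).astype(float)
# rails in top view: dark-weighted column per row
for c0 in(354,365):
    P=[]
    for r in range(188 if 1 else 0,232):
        w=np.clip(170-g[r,c0:c0+7],0,None)
        if w.sum()>20:P.append([c0+(w*np.arange(7)).sum()/w.sum(),r])
    P=np.array(P); v=cv2.fitLine(P.astype(np.float32),cv2.DIST_HUBER,0,.01,.01).ravel()
    e=[[v[2]+v[0]/v[1]*(r-v[3]),r] for r in(183,234)]
    W=plane(t,e,.02); d=W[0]-W[1]; print("rail",len(P),W,"yaw",np.arctan2(d[1],d[0]))
gs=cv2.cvtColor(s["img"],cv2.COLOR_RGB2GRAY).astype(float)
print("marks scene z.02",plane(s,S([[283,196],[279,244]]),.02))
print("caps tri",tri(s,S([[157,121],[418,138]]),t,T([[446,101],[447,352]])))
print("caps top z.098",plane(t,T([[446,101],[447,352]]),.098)[:,:2]);print("caps sc",plane(s,S([[157,121],[418,138]]),.098)[:,:2])
print("tab tops",plane(t,T([207,226]),.116),plane(s,S([260,282]),.116)); print("tab tri",tri(s,S([260,282]),t,T([207,226])))
print("half marks",plane(s,S([[258,366],[306,372],[352,368]]),.08))
print("fallen tri foot/cap",tri(s,S([[310,180],[344,78]]),t,T([[503,246],[636,277]])))
print("fallen top",plane(t,T([[503,246],[636,277]]),.023),"scene",plane(s,S([[310,180],[344,78]]),.023))
print("corners top",plane(t,T([[672,44],[684,401],[50,418],[42,62]]),.01)," sc",plane(s,S([[126,48],[478,60]]),.01))
def big(img,r0,r1,c0,c1,k): return cv2.resize(img[r0:r1,c0:c1],None,fx=k,fy=k,interpolation=cv2.INTER_CUBIC)
a=big(s["img"],156,192,315,350,14)[:560]; b=big(t["img"],200,230,365,405,7)
o=np.zeros((560,790,3),np.uint8);o[:a.shape[0],:a.shape[1]]=a;o[:b.shape[0],500:500+b.shape[1]]=b
c=big(s["img"],200,228,308,342,8)
o[230:230+c.shape[0],500:500+c.shape[1]]=c;save("close.png",o)
E
```

```text
rail 44 [[ 0.5814 -0.0047  0.02  ]
 [ 0.3894 -0.0135  0.02  ]] yaw 0.045884646009609065
rail 44 [[ 0.582  -0.0464  0.02  ]
 [ 0.3901 -0.0552  0.02  ]] yaw 0.045907844211299446
marks scene z.02 [[ 0.4908 -0.0492  0.02  ]
 [ 0.4885 -0.0103  0.02  ]]
caps tri [[ 0.5606 -0.0306  0.0927  0.0007]
 [ 0.4105 -0.0323  0.0945  0.0021]]
caps top z.098 [[ 0.5596 -0.0303]
 [ 0.4093 -0.0321]]
caps sc [[ 0.5599 -0.0253]
 [ 0.4113 -0.0288]]
tab tops [[0.4813 0.1116 0.116 ]] [[0.484  0.1058 0.116 ]]
tab tri [[0.482  0.1115 0.1224 0.0024]]
half marks [[0.482  0.1334 0.08  ]
 [0.4562 0.1345 0.08  ]
 [0.4323 0.1289 0.08  ]]
fallen tri foot/cap [[ 0.4779 -0.0728  0.0111  0.0013]
 [ 0.4625 -0.1551  0.0193  0.0056]]
fallen top [[ 0.4778 -0.0717  0.023 ]
 [ 0.4596 -0.1547  0.023 ]] scene [[ 0.476  -0.0613  0.023 ]
 [ 0.465  -0.1513  0.023 ]]
corners top [[ 0.6081 -0.1788  0.01  ]
 [ 0.383  -0.1867  0.01  ]
 [ 0.3665  0.2103  0.01  ]
 [ 0.5914  0.2198  0.01  ]]  sc [[ 0.6066 -0.1764  0.01  ]
 [ 0.384  -0.1909  0.01  ]]
```

View pics/close.png

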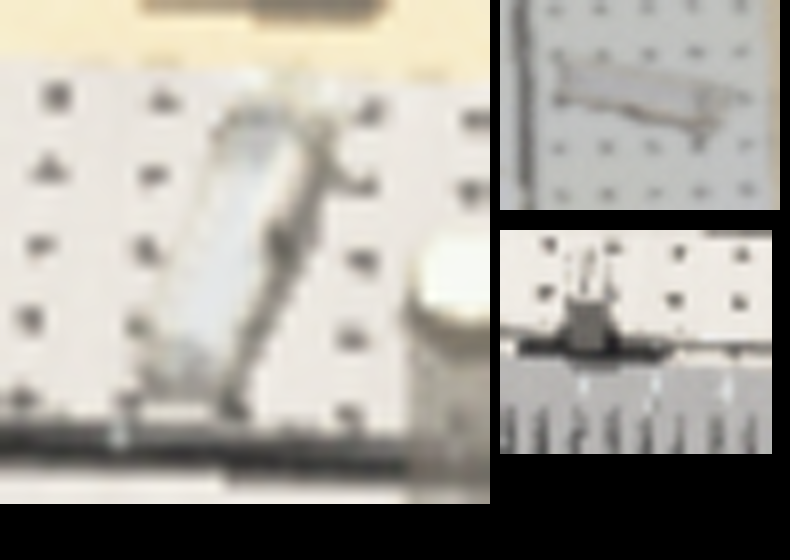

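The close crop confirms the pale tube: foot at (190,395) of the crop, by the rail with its white mark at (120,428), and cap at the far end. Measured positions:
- Bench yaw about 0.046 and beam spot about (0.489, -0.030).
- Cap centre about (0.4625, -0.152) at z about 0.024, with the tube axis 0.19 rad off world -y. The 86 mm measured length matches the 88 mm given.
- Tab about (0.482, 0.109), top at about 0.12.

All of these fit the given sizes.

>>> jog_arm(
  deltas=[
    [[-0.3,0.3,-0.1,-0.5],[-0.8,0.8,-0.2,-1.5],[-1.5,1.5,-0.2,-3],[-2.2,2.2,-0.2,-4.5],[-2.8,2.8,-0.2,-5.5],[-3.1,3.1,-0.2,-6],[-3.2,3.15,-0.2,-6],[-3.2,3.15,-0.2,-6]],
  ],
  grip=50,
)

```text
t: 1.1
eef_pos: [0.3429, -0.3942, 0.2388]
ee_rot: [-3.141, 0.0, -2.278]
force: [0.2, 0.0, 0.4]
width: 0.0503
gripper_force: 0.0
```

```bash
cat > go.py <<'E'
# usage: go.py x y z yaw_of_tool_y : deltas in tool axes/units from the present (measured) pose
import sys; from h import *
st=arm.get_state(); p=st["eef_pos"]; R=Ro.from_euler('xyz',st["ee_rot"]).as_matrix()
x,y,z,a=map(float,sys.argv[1:5]); ya=np.arctan2(R[1,1],R[0,1])
d=R.T@(np.array([x,y,z])-p)/.06; da=(a-ya+np.pi/2)%np.pi-np.pi/2
print("t",round(st["t"],2),"p",p.round(4),"ytool",round(ya,4),"d",d.round(3),"turn",round(-np.degrees(da)/5,2),"F",st["force"].round(1),"w",round(st["width"],4),"g",round(st["gripper_force"],1),"q",st["q"].round(2))
E
python3 go.py .4625 -.152 .1 2.954
```

```text
t 1.1 p [ 0.3429 -0.3942  0.2388] ytool 2.434 d [-4.364  1.11   2.313] turn -5.96 F [0.2 0.  0.4] w 0.0503 g 0.0 q [-0.48  0.1  -0.3   0.   -1.17 -0.23]
```

>>> jog_arm(
  deltas=[
    [[-0.6,0.2,0.2,-1],[-1.5,0.4,0.6,-2.5],[-2.5,0.7,1.1,-4],[-3.4,0.9,1.7,-5],[-4.0,1.0,2.1,-6],[-4.3,1.1,2.3,-6],[-4.36,1.11,2.3,-6],[-4.36,1.11,2.3,-6]],
  ],
)

```text
t: 2.1
eef_pos: [0.4624, -0.1533, 0.1008]
ee_rot: [-3.142, -0.0, -1.756]
force: [-0.3, -0.1, -0.4]
width: 0.0499
gripper_force: 0.0
```

```bash
python3 go.py .4625 -.152 .014 2.954; python3 - <<'E'
from h import *
s=grab_frame("scene");t=grab_frame("top")
a=cv2.resize(s["img"][130:200,300:370],None,fx=8,fy=8,interpolation=cv2.INTER_CUBIC)[:560,:400+160]
b=cv2.resize(t["img"][190:240,360:410],None,fx=4.5,fy=4.5,interpolation=cv2.INTER_CUBIC)
o=np.zeros((560,790,3),np.uint8);o[:,:560]=a;o[:225,562:562+225]=b;save("above.png",o)
print(proj(s,[arm.get_state()["eef_pos"]]),proj(t,[arm.get_state()["eef_pos"]]))
E
```

```text
t 2.1 p [ 0.4624 -0.1533  0.1008] ytool 2.9561 d [-0.022  0.002  1.447] turn 0.02 F [-0.3 -0.1 -0.4] w 0.0499 g 0.0 q [ 0.08  0.18 -0.56  0.   -0.83 -0.27]
[[335.79760627 145.9770025 ]] [[398.3087411  213.88973454]]
```

View pics/above.png

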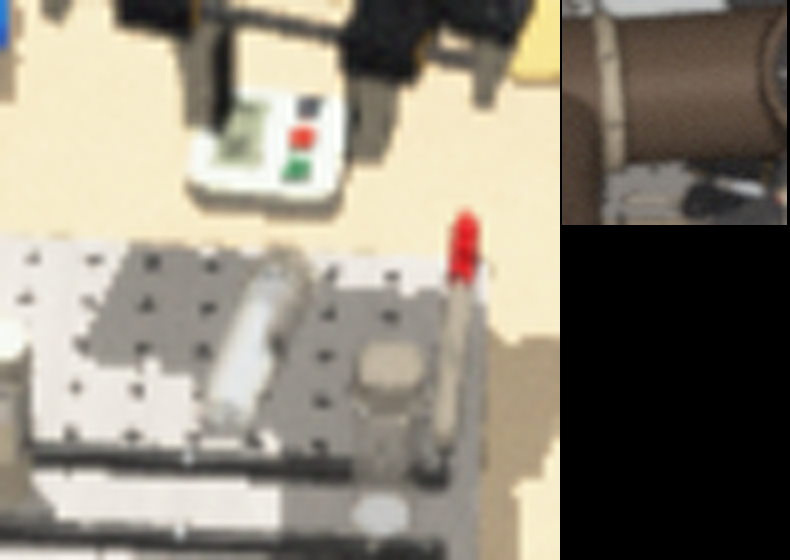

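In shadow the tube is clear: cap centre at crop (283,275), foot at (228,415), both fingertips straddling above. The rail marks are at (188,455) and (180,532).

```bash
python3 - <<'E'
from h import *
s=pickle.load(open("scene0.pkl","rb"))
f=lambda c:np.array(c,float)/8+[299.6,129.6]
print(plane(s,f([[283,275],[255,345],[226,418]]),.023)); print(plane(s,f([[188,455],[180,532]]),.02)); print(plane(s,f([391,366]),.098))
E
```

```text
[[ 0.46363388 -0.15304637  0.023     ]
 [ 0.47064584 -0.11105602  0.023     ]
 [ 0.47762968 -0.06877126  0.023     ]]
[[ 0.49053478 -0.04969003  0.02      ]
 [ 0.4886822  -0.00832098  0.02      ]]
[[ 0.41142777 -0.03004893  0.098     ]]
```

>>> jog_arm(
  deltas=[
    [[-0.01,0,0.2,0],[-0.01,0,0.5,0],[-0.01,0,0.85,0],[-0.01,0,1.15,0],[-0.01,0,1.35,0],[-0.01,0,1.42,0],[-0.01,0,1.44,0],[-0.01,0,1.44,0]],
  ],
)

```text
t: 3.2
eef_pos: [0.4627, -0.152, 0.0146]
ee_rot: [-3.141, 0.0, -1.756]
force: [0.3, -0.4, -0.8]
width: 0.0498
gripper_force: 0.0
```

>>> jog_arm(
  deltas=[
    [[0,0,0,0],[0,0,0,0],[0,0,0,0],[0,0,0,0],[0,0,0,0],[0,0,0,0],[0,0,0,0],[0,0,0,0]],
  ],
  grip=20,
  squeeze=4,
)

```text
t: 4.2
eef_pos: [0.4625, -0.152, 0.0143]
ee_rot: [-3.141, 0.0, -1.756]
force: [-0.0, 0.7, 4.4]
width: 0.0273
gripper_force: 4.0
```

>>> jog_arm(
  deltas=[
    [[0.05,0,-0.01,0],[0.12,0,-0.01,0],[0.2,0,-0.01,0],[0.25,0,-0.01,0],[0.25,0,-0.01,0],[0.23,0,-0.15,0],[0.16,0,-0.33,0],[0.16,0,-0.33,0]],
  ],
)

```text
t: 5.2
eef_pos: [0.4617, -0.161, 0.0353]
ee_rot: [-3.139, 0.001, -1.755]
force: [0.8, 0.1, -0.9]
width: 0.027
gripper_force: 4.0
```

```bash
python3 go.py .46 -.16 .03 2.954; python3 - <<'E'
from h import *
s=grab_frame("scene")
save("arc1.png",cv2.resize(s["img"][130:200,300:370],None,fx=8,fy=8,interpolation=cv2.INTER_CUBIC))
E
```

```text
t 5.2 p [ 0.4617 -0.161   0.0353] ytool 2.9575 d [-0.011  0.031  0.088] turn 0.04 F [ 0.8  0.1 -0.9] w 0.027 g 4.0 q [ 0.07  0.27 -0.63  0.   -0.66 -0.25]
```

View pics/arc1.png

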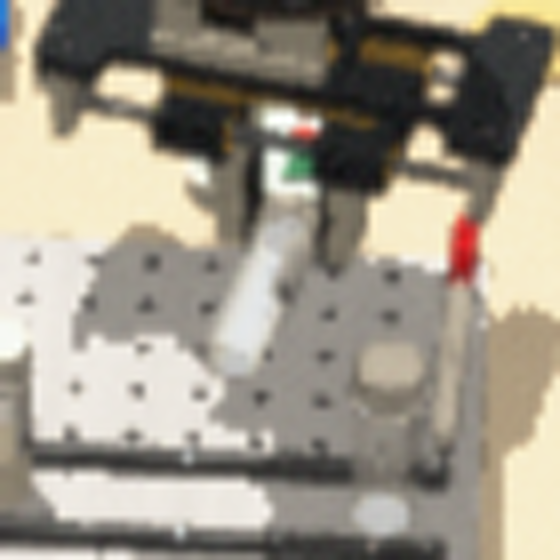

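The picture shows the cap gripped between the fingers at (285,220), with the tube slid back from the rail and its foot at (238,360). I continue the arc.

>>> jog_arm(
  deltas=[
    [[-0.09,0,-0.16,0],[-0.18,0,-0.31,0],[-0.31,0,-0.44,0],[-0.435,0,-0.56,0],[-0.59,0,-0.65,0],[-0.745,0,-0.74,0],[-0.92,0,-0.79,0],[-1.09,0,-0.83,0]],
  ],
)

```text
t: 6.25
eef_pos: [0.4727, -0.0964, 0.0839]
ee_rot: [3.142, -0.0, -1.755]
force: [0.4, -0.1, -1.0]
width: 0.027
gripper_force: 4.0
```

>>> jog_arm(
  deltas=[
    [[-0.09,0,-0.01,0],[-0.18,0,-0.01,0],[-0.24,0,-0.01,0],[-0.24,0,-0.01,0]],
  ],
)

```text
t: 6.75
eef_pos: [0.4752, -0.0828, 0.0843]
ee_rot: [3.141, -0.0, -1.755]
force: [-0.0, -0.0, -0.5]
width: 0.0272
gripper_force: 4.0
```

```bash
python3 go.py .489 -.03 .1 3.188; python3 - <<'E'
from h import *
s=grab_frame("scene")
save("arc2.png",cv2.resize(s["img"][130:210,290:370],None,fx=7,fy=7,interpolation=cv2.INTER_CUBIC))
E
```

```text
t 6.75 p [ 0.4752 -0.0828  0.0843] ytool 2.957 d [-0.908 -0.064 -0.262] turn -2.65 F [-0.  -0.  -0.5] w 0.0272 g 4.0 q [ 0.24  0.19 -0.59  0.   -0.79 -0.42]
```

View pics/arc2.png

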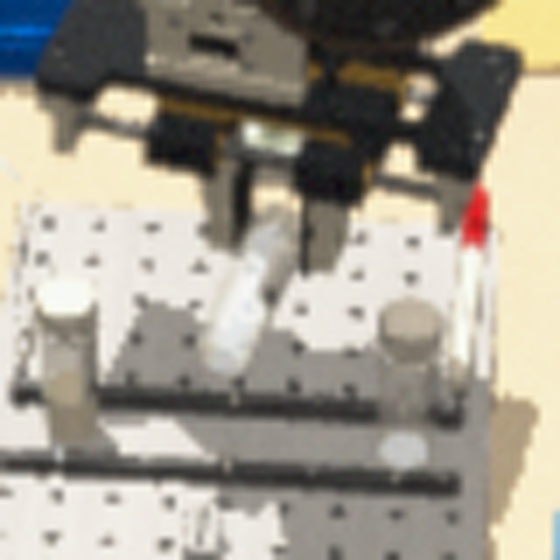

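```bash
python3 - <<'E'
from h import *
s=pickle.load(open("scene0.pkl","rb"))
p=arm.get_state()["eef_pos"]; c=p+[0,0,.0095]
t,d=ray(s,np.array([[222,358],[224,352]])/7+[289.6,129.6])
for D in d:
    D=D/np.linalg.norm(D); b=(c-t)@D; h=np.sqrt(((c-t)**2).sum()-b*b); print("miss",h)
    for k in(-1,1):
        q=b+k*np.sqrt(max(.083**2-h*h,0)); P=t+D*q; print(P,(P-c))
print(proj(s,[c]),(proj(s,[c])-[289.6,129.6])*7)
E
```

```text
miss 0.06107535714560175
[ 0.4898396  -0.00131539  0.09481526] [0.01470166 0.08168066 0.0010633 ]
[ 0.4998946  -0.07942623  0.01461054] [ 0.02475666  0.00356982 -0.07914142]
miss 0.05829827341446836
[ 0.48896094 -0.00129687  0.09856531] [0.01382299 0.08169918 0.00481335]
[ 0.49947843 -0.0835609   0.01440323] [ 0.02434049 -0.00056485 -0.07934873]
[[329.27221382 162.5909448 ]] [[277.70549675 230.93661361]]
```

The tube kept its angle in the grip: the ray test fits it still level, with its foot toward +y at z of about 0.095. I lift it clear, ease the squeeze to 3 N and jerk upward so it can swing down.

>>> jog_arm(
  deltas=[
    [[0.2,0,-0.5,0],[0.2,0,-1.5,0],[0.2,0,-1.5,0],[0.2,0,-1.2,0],[0.2,0,-1.2,0],[0.2,0,-2.0,0],[0.2,0,-2.0,0],[0.2,0,-2.0,0]],
  ],
  squeeze=3,
)

```text
t: 7.8
eef_pos: [0.4728, -0.0948, 0.2043]
ee_rot: [3.141, 0.0, -1.756]
force: [-0.5, 0.2, -0.1]
width: 0.0271
gripper_force: 3.0
```

```bash
cat > tilt.py <<'E'
from h import *
# tube angle from the image: project candidates of the tube axis hanging at angle th below level, print pixels; save crop
import sys
s=grab_frame("scene"); st=arm.get_state(); R=Ro.from_euler('xyz',st["ee_rot"]).as_matrix()
c=st["eef_pos"]+[0,0,.0095]; ux=-R[:,0]
o=proj(s,[c])[0].astype(int)-[40,25]
print("crop origin",o,"cap",(proj(s,[c])[0]-o+.4)*7)
for th in(0,30,60,90):
    a=np.radians(th); f=c+.0815*(ux*np.cos(a)-np.array([0,0,1])*np.sin(a)); print(th,((proj(s,[f])[0]-o+.4)*7).round())
save(sys.argv[1],cv2.resize(s["img"][o[1]:o[1]+80,o[0]:o[0]+80],None,fx=7,fy=7,interpolation=cv2.INTER_CUBIC))
print(st["width"],st["gripper_force"],st["force"],st["eef_pos"])
E
python3 tilt.py swing.png
```

```text
crop origin [290 104] cap [289.06350614 184.7001626 ]
0 [230. 310.]
30 [239. 367.]
60 [260. 374.]
90 [287. 331.]
0.02709358903406901 2.999933436512947 [-0.65944902  0.26474202 -0.88909948] [ 0.47248005 -0.09479649  0.203786  ]
```

View pics/swing.png

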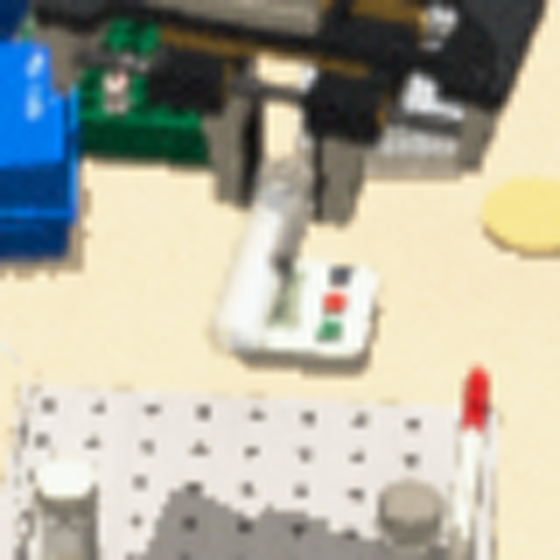

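The last picture shows the tube still nearly level, with its foot at (230,330), so the grip friction holds the angle. I go back low beside the rail and thin the grip through the opening command.

```bash
python3 go.py .460 -.166 .03 2.957
```

```text
t 7.85 p [ 0.4725 -0.0948  0.2038] ytool 2.9566 d [ 1.204 -0.017  2.897] turn -0.0 F [-0.7  0.3 -0.9] w 0.0271 g 3.0 q [ 0.21  0.06 -0.43 -0.   -1.08 -0.4 ]
```

>>> jog_arm(
  deltas=[
    [[0.4,0,0.3,0],[0.9,0,0.9,0],[1.2,0,1.5,0],[1.2,0,2.1,0],[1.2,0,2.6,0],[1.2,0,2.85,0],[1.2,0,2.87,0],[1.2,0,2.87,0]],
  ],
)

```text
t: 8.85
eef_pos: [0.4598, -0.1656, 0.0322]
ee_rot: [3.141, -0.0, -1.755]
force: [0.1, -0.1, 0.3]
width: 0.0266
gripper_force: 3.0
```

>>> jog_arm(
  deltas=[
    [[0,0,0,0],[0,0,0,0]],
  ],
  grip=26.8,
)

```text
t: 9.1
eef_pos: [0.4602, -0.1655, 0.0328]
ee_rot: [-3.14, 0.0, -1.755]
force: [0.1, -1.1, 0.6]
width: 0.0272
gripper_force: 3.0
```

>>> jog_arm(
  deltas=[
    [[0,0,0,0],[0,0,0,0]],
  ],
  grip=27.0,
)

```text
t: 9.35
eef_pos: [0.4599, -0.1656, 0.0324]
ee_rot: [-3.141, 0.0, -1.756]
force: [0.5, -0.4, -0.7]
width: 0.0273
gripper_force: 0.4
```

>>> jog_arm(
  deltas=[
    [[-0.04,0,-0.08,0],[-0.09,0,-0.16,0],[-0.13,0,-0.24,0],[-0.18,0,-0.31,0],[-0.24,0,-0.38,0],[-0.31,0,-0.44,0],[-0.37,0,-0.5,0],[-0.435,0,-0.56,0]],
  ],
  grip=26.95,
)

```text
t: 10.35
eef_pos: [0.4646, -0.1396, 0.066]
ee_rot: [3.142, -0.0, -1.756]
force: [-0.1, -0.2, -0.1]
width: 0.0267
gripper_force: 2.1
```

```bash
cat > foot.py <<'E'
from h import *
# the tube's lower end: rays from expected foot pixels; print where it would be for angles, and a grey patch
s=grab_frame("scene"); st=arm.get_state(); R=Ro.from_euler('xyz',st["ee_rot"]).as_matrix()
c=st["eef_pos"]+[0,0,.0095]; ux=-R[:,0]
for th in(0,15,30,45,60,75,90):
    a=np.radians(th); f=c+.0815*(ux*np.cos(a)-np.array([0,0,1])*np.sin(a)); print(th,proj(s,[f])[0].round(1),end=' ')
print("cap",proj(s,[c])[0].round(1),"w",st["width"],"g",st["gripper_force"])
o=proj(s,[c])[0].astype(int); L=cv2.cvtColor(s["img"],cv2.COLOR_RGB2GRAY)
print("rows from",o[1]-2,"cols from",o[0]-18)
print(L[o[1]-2:o[1]+30,o[0]-18:o[0]+14])
pickle.dump(s,open("last.pkl","wb"))
E
python3 -c "import numpy as np;np.set_printoptions(linewidth=300,threshold=9**9)
exec(open('foot.py').read())"
```

```text
0 [326.8 172. ] 15 [327.1 176.2] 30 [327.8 178.9] 45 [329.  179.8] 60 [330.5 179.1] 75 [332.2 176.8] 90 [334.  173.1] cap [334.4 154.8] w 0.026768167072474987 g 2.0514073222875595
rows from 152 cols from 316
[[237 235 236 237 237 237 233 198 213 134 115 121 127  51  24  87 182 190 178 153 125  95  54  92 113 115 113 108 126 221 208 233]
 [237 237 236 237 235 236 231 162 145 120 117 122 126  53  53 129 152 175 175 175 154 143  68  86 111 113 113 117 147 229 234 235]
 [236 234 237 236 236 238 233 188 132 118 112 115  99  44  74 152 147 155 148 161 145 163  91  70 113 115 113 111 149 230 236 235]
 [236 236 237 236 235 236 235 228 168 120 113 113  91  46  75 143 145 141 153 172 151 157  94  62 113 112 113 107 150 230 236 236]
 [236 238 236 237 236 236 235 235 227 148 118 113  92  50  91 141 150 164 174 187 144 122  74  73 110 114 114 105 165 232 235 235]
 [236 236 237 237 234 234 235 235 231 197 154 138 112  78 140 183 181 185 183 172 145 126  65  90 112 114 112 124 210 234 235 234]
 [236 235 235 237 236 235 234 235 235 232 228 210 175 137 188 220 206 199 189 178 164 134  69  97 113 113 
[... 2600 characters left out ...]
146 146 139 140 143 141 122 116 111 131 139]
 [196 162 225 231 232 225 178 144  87  93 139 137 142 138 136 116  83 109 143 149 148 150 144 115 113 136 141 130 131 116 121 123]
 [229 227 229 231 232 232 223 176 143 142 144 147 147 145 145 140 110 140 148 148 146 146 143 109  87 122 142 141 152 136 122 123]
 [231 233 229 231 232 232 231 224 172 164 148 146 147 146 144 145 144 148 148 147 147 149 146 142 139 141 145 139 130 155 130 120]
 [228 230 229 231 231 232 230 228 225 221 177 147 146 146 148 146 145 149 146 147 147 143 147 149 146 141 143 140 133 131 141 146]
 [192 218 229 230 232 231 229 222 218 227 214 158 147 146 145 138 140 149 148 147 147 143 145 147 146 145 147 140 136 134 139 142]]
```

>>> jog_arm(
  deltas=[
    [[0.15,0,0.2,0],[0.3,0,0.45,0],[0.43,0,0.65,0],[0.43,0,0.75,0],[0.43,0,0.76,0],[0.43,0,0.76,0]],
  ],
)

```text
t: 11.15
eef_pos: [0.4601, -0.1651, 0.0203]
ee_rot: [-3.141, 0.0, -1.755]
force: [-0.9, -0.3, -0.5]
width: 0.0269
gripper_force: 2.0
```

>>> jog_arm(
  deltas=[
    [[0,0,0,0],[0,0,0,0],[0,0,0,0],[0,0,0,0]],
  ],
  grip=27.05,
)

```text
t: 11.65
eef_pos: [0.4601, -0.1652, 0.0203]
ee_rot: [-3.141, 0.0, -1.755]
force: [0.6, 0.7, -0.1]
width: 0.027
gripper_force: 0.1
```

>>> jog_arm(
  deltas=[
    [[-0.01,0,-0.05,0],[-0.02,0,-0.1,0],[-0.03,0,-0.15,0],[-0.04,0,-0.2,0],[-0.04,0,-0.2,0],[-0.04,0,-0.2,0]],
  ],
)

```text
t: 12.4
eef_pos: [0.4604, -0.1629, 0.0322]
ee_rot: [-3.141, 0.0, -1.756]
force: [0.4, 0.2, -0.1]
width: 0.0271
gripper_force: 0.1
```

```bash
cat > fm.py <<'E'
from h import *
# threshold the bright tube in shade between cap and expected foot; report lowest rows & columns
s=grab_frame("scene"); st=arm.get_state(); R=Ro.from_euler('xyz',st["ee_rot"]).as_matrix()
c=st["eef_pos"]+[0,0,.0095]; ux=-R[:,0]
for th in(0,15,30,45,60,75,90):
    a=np.radians(th); n=ux*np.cos(a)-np.array([0,0,1])*np.sin(a); f=c+.0815*n
    v=ux*np.sin(a)+np.array([0,0,1])*np.cos(a)
    print(th,proj(s,[f,f-.011*v]).round(1).tolist(),end=' ')
o=proj(s,[c])[0].astype(int); print("\ncap",o,"w",round(st["width"],5),"g",st["gripper_force"],"p",st["eef_pos"].round(4))
L=cv2.cvtColor(s["img"],cv2.COLOR_RGB2GRAY); M=L[o[1]-4:o[1]+34,o[0]-18:o[0]+12]
print("rows",o[1]-4,"cols",o[0]-18); print("\n".join("".join(" .:-=+*#%@"[min(v//25,9)] for v in r) for r in M))
E
python3 fm.py
```

```text
0 [[329.1, 174.6], [329.1, 177.1]] 15 [[329.3, 178.7], [329.5, 180.5]] 30 [[330.0, 181.3], [330.5, 182.2]] 45 [[331.1, 182.2], [331.8, 182.2]] 60 [[332.5, 181.5], [333.3, 180.7]] 75 [[334.2, 179.2], [335.1, 177.6]] 90 [[335.9, 175.5], [336.8, 173.3]] 
cap [336 157] w 0.02695 g 0.11645635357126594 p [ 0.4604 -0.1629  0.0322]
rows 153 cols 318
@@@@@***+====..=@@@@@*:.......
@@@@@#++=====..:*#%%%%=---:::=
@@@@@@*++===+..:=+++++:-====+%
@@@@@@@#*+==+:.-+++++=:=====#@
@@@@@@@@@*===..=****++:-====%@
**#%@@@@@*===.:#%*#**#::====%@
*****%@@%*===.-##****+:-===+%@
+++++*%##++==:+*++**+*:====*@@
+++++++*++++=-=***#***:====*%%
=-++++++=++++++####*#+:====+**
==+++++=-=++++*######*---=++++
+++++++++++++*#%###**==-=+++++
+++++++++++++*#@%%#*+=++++++++
+++++++++++++#%%@%#*+++++*++++
=+++++++++++*#%@@#*+++++++++++
-++++++--++**%%%%*+++++=++++++
+++++++=+++*#%@%#+==++=-++++++
***++++++++*%%@@%+-=++++++++++
@%#***++++*#%@@@@#=+++++++++++
%@@@%*++++*#%@@@@%++++++++++**
*%@@#*+-++#%@@@%%#++++++++++**
%@@@@%*=++#%@@%%%*+++=-=+++*##
@@@@@@%***%@@@@%%*++++=++++*##
@@@@@@@@%#%%@@@%#++++++++++*##
@@@@@@@%%###%%%%*+++++++++=***
%@@@@@##%%####%#*++++++++===++
@@@@@@++%###*#*++++++==++++===
@@@@@@%%@*+***+++++++=-=+++++=
@@@@@@@@@#****+**++++++++++*+=
@@@@@@@@@@@@%#**++++++++++++++
@@@@@%%@@@@@@%%@*+++++++++++++
%@@@@*+@@@@@@*#@*+++++++++++++
##%%%#+%%%%%%++%*++++--+++++++
====+*++++++***#+-==+=-++++++=
:---=*====--==----:::::---===+
:::::-::::::::::::::::::::===+
+++++=+=+====-::::::::::::-===
@@@@%%%@@@@@%**+=====-----====
```

>>> jog_arm(
  deltas=[
    [[0,0,0,0],[-0.09,0,-0.16,0],[-0.13,0,-0.24,0],[-0.18,0,-0.31,0],[-0.24,0,-0.38,0],[-0.31,0,-0.44,0],[-0.37,0,-0.5,0],[-0.435,0,-0.56,0]],
  ],
  grip=27.0,
)

```text
t: 13.45
eef_pos: [0.4651, -0.137, 0.0659]
ee_rot: [3.141, -0.0, -1.756]
force: [-0.2, 0.4, 0.2]
width: 0.0268
gripper_force: 0.0
```

```bash
python3 fm.py
```

```text
0 [[326.6, 172.6], [326.6, 175.1]] 15 [[326.8, 176.8], [327.1, 178.6]] 30 [[327.6, 179.5], [328.1, 180.4]] 45 [[328.7, 180.4], [329.4, 180.5]] 60 [[330.2, 179.7], [331.1, 178.9]] 75 [[332.0, 177.3], [332.9, 175.7]] 90 [[333.8, 173.6], [334.7, 171.4]] 
cap [334 155] w 0.02672 g 0.0 p [ 0.4655 -0.1367  0.0664]
rows 151 cols 316
@@@@@@@@*===-..+@@@#+=:::::..:
@@@@@@@#*====.:*@@@#**:====--+
@@@@@@@*=====.:+@@@@@@======+@
@@@@@@@#+===-..-**##%%-=====#@
@@@@@@@@*===-..=++++++:-====#@
@@@@@@@@%+==-.:+*++++=::====#@
@@@@@@@@%*+=-:+@@##***:-===+%@
@@@@@@@@@%**+=#@@@@@@%-====*@@
@@@@@@@@@@@%##@@@@##%%-===+%@@
%%@@@@%@@%%%@@@@@%**%%===+*@@@
**%%@@@@@@%%@@@@@***#*=***#@%%
++==%%@@@%#%@@@%**###***#%@@@@
++==**%%%%+*%%@%*#####++**#@@@
++++++**%%%***%##%####*+++#@@@
++++++++***+++**#%%##**+*%@@@@
+++++++++++++++*%@@%#*+=+@@@@@
++=+++++++++++*#%@@%*++=*%%%@@
+=-=+++++--+++*%%%%#*+++++***%
+++++++++=++++#%@%%*++++=-+++*
+++++++++++++*#%@@%+-=++++++++
+++++++++++++#%@@@@#==++++++++
++++++++++++*#%@@@@%++++++++++
+-=+++++=-++*%@@%%@%++++++++++
+=+++++++=++#%@@%%%#++++-=+++*
+++++++++++*%%@@@@%*++++=++++*
***+++++++*#%%@@@%%+++++++++=*
%%%#**++++*#%%@@@%#+++++++++=*
*+%@@*++==+*###%%%*++++++++===
#*@@@#*+--+*##****+++++==++++=
@@@@@@@*++++******+++++=-+++*+
@@@@@@@#*++++++**+*++++++++++*
@@@@@@@@%****++++*++++++++++++
#%@@@@@%%@@%#**+++++++++++++++
=*%@@@@*+@@@@@%==+++++++++++++
+###%%%#+%%%%%%=-++++++-=+++++
======+*++++++*====-==+=-+++++
:::---=*===-=--=-::-:::::---==
:-:::::-::::::::::::::::::::-=
```

The grip went to zero and the tube stayed lying on the board, so nothing is lost. I raise the arm and measure where it lies.

>>> jog_arm(
  deltas=[
    [[0,0,-0.1,0],[0.1,0,-0.3,0],[0.3,0,-0.5,0],[0.45,0,-0.7,0],[0.5,0,-0.8,0],[0.5,0,-0.8,0]],
  ],
  grip=45,
)

```text
t: 14.25
eef_pos: [0.4597, -0.1671, 0.1143]
ee_rot: [-3.141, 0.0, -1.757]
force: [-0.2, -0.1, -0.3]
width: 0.0448
gripper_force: 0.0
```

```bash
python3 - <<'E'
from h import *
s=grab_frame("scene");pickle.dump(s,open("l2.pkl","wb"))
print(arm.get_state()["eef_pos"], proj(s,[[.46,-.166,.024],[.475,-.086,.021]]))
L=cv2.resize(cv2.cvtColor(s["img"],cv2.COLOR_RGB2GRAY)[152:188,316:346],None,fx=2,fy=1.2,interpolation=cv2.INTER_CUBIC)
print("rows 152+i/1.2, cols 316+j/2");print("\n".join("".join(" .:-=+*#%@"[min(v//25,9)] for v in r) for r in L))
E
```

```text
[ 0.45943704 -0.16686746  0.11380212] [[336.47916867 161.14916924]
 [329.27125591 178.52842698]]
rows 152+i/1.2, cols 316+j/2
@@@@@@@@@@@@@@%%%@@@@@@@@@@@@@@@@@@@@@#*****#%@@@@@@####%@@@
@@@@@@@@@@@@@%#***#%%@@@@@@@@@@@@@@@@@@@%%@@@@@@@@@@##%@@@@@
@@@@@@@@@@@@@%#*++++*****########%%%%%%@@@@@@@@@@%%#**%@@@@@
@@@@@@@@@@@@@@%#*+=====++++++++++++++***#########*+++*%@@@@@
@@@@@@@@@@@@@@@%#**++++++++++++++++====++++++++++==++#%@@@@@
@@@@@@@@@@@@@@@@@%%########*******+++++++++++++++++**%%@@@@@
@@@@@@@@@@@@@@@@@@@@@@@@@@@@@@@@@%#****************#%@@@@@@@
@@@@@@@@@@@@@@@@@@@@@@@@@@@@@@@@@@%%%%########%%%%%@@@@@@@@@
@@@@@@%######%@@@@@@@@@@@@@@@@@@@@@@%###*#####%%@@@@@@@@@@@@
@@%%%#***++++*#%%##%%%%%@@@@@@@@@@@%#*******####%@@@@@@@@@@@
@%#****+++++++++*++**###%%%%%%%%%%##************#%%@@@@@@@@@
%%*+++++++++++++++++++++********#*++****#********##%@@@@@%%%
***+=---++++++++++++==+++++++++++++*#####*****+++*#%%@@@@@@%
***+=--=+++++++++++=--=++++++++++**########**+++++++***#####
++++++++++++++++++++==++++++++++**##########*++++==-=++*++++
++++++++++++++++++++++++++++++++*#%%########**++++===++++++
[... 948 characters left out ...]
%%%%#**+++++++++++++++++=====
#*+*%@@@@@@@@@@%*++*#%%#############*+++++++++++=++++++=====
%%##%@@@@@@@@@@%#**#%%######********++++++++++==-==++++++++=
@@@@@@@@@@@@@@@@@@@@@%#************++*##***+++==-==+++++++++
@@@@@@@@@@@@@@@@@@@@@%#**++++*****++*#%%#**+++++++++++++++**
@@@@@@@@@@@@@@@@@@@@@@@%#************#%@@%#*++++++++++++++++
%%%@@@@@@@@@@@@@@@@@@@@@%%%%%%%%%%##%%@@@%#*++++++++++++++++
++*#%@@@@@@@@%##*#%@@@@@@@@@@%##%%%%@@@@@%#*++++++++++++++++
=+*#%%%%@@@@@%#*+*%@@@@@@@@@@%*++*%@@@@@@%#*++===+++++++++++
++******#######*+*#%%%%%%%%%%#*==+#@@%%%%#*+++---=++++++++++
---==========+**+=++++++++++***++*####*++===++=---=+++++++++
:::::--------=**+======================--:::---:::------====
```

>>> jog_arm(
  deltas=[
    [[0.05,0,0.2,0],[0.1,0,0.5,0],[0.14,0,0.9,0],[0.14,0,1.3,0],[0.14,0,1.55,0],[0.14,0,1.65,0],[0.14,0,1.66,0],[0.14,0,1.66,0]],
  ],
)

```text
t: 15.3
eef_pos: [0.4583, -0.1749, 0.0144]
ee_rot: [-3.141, 0.0, -1.755]
force: [0.4, -0.0, -0.7]
width: 0.0453
gripper_force: 0.0
```

>>> jog_arm(
  deltas=[
    [[0,0,0,0],[0,0,0,0],[0,0,0,0],[0,0,0,0],[0,0,0,0],[0,0,0,0]],
  ],
  grip=20,
  squeeze=3,
)

```text
t: 16.05
eef_pos: [0.4582, -0.175, 0.0143]
ee_rot: [-3.141, -0.0, -1.755]
force: [-0.3, -0.3, 4.8]
width: 0.0272
gripper_force: 3.0
```

>>> jog_arm(
  deltas=[
    [[-0.01,0,-0.08,0],[-0.03,0,-0.16,0],[-0.06,0,-0.24,0],[-0.09,0,-0.33,0],[-0.14,0,-0.42,0],[-0.2,0,-0.52,0],[-0.26,0,-0.6,0],[-0.26,0,-0.6,0]],
  ],
)

```text
t: 17.05
eef_pos: [0.4612, -0.1594, 0.0506]
ee_rot: [-3.141, 0.0, -1.755]
force: [0.5, 0.2, -1.3]
width: 0.0268
gripper_force: 3.0
```

```bash
sed -i 's/c=st\["eef_pos"\]+\[0,0,.0095\]/c=st["eef_pos"]+[0,0,.0095]-R[:,0]*.010/' fm.py; python3 fm.py
```

```text
0 [[327.9, 173.4], [327.9, 175.9]] 15 [[328.1, 177.6], [328.3, 179.3]] 30 [[328.8, 180.2], [329.3, 181.1]] 45 [[330.0, 181.1], [330.6, 181.2]] 60 [[331.4, 180.4], [332.2, 179.6]] 75 [[333.1, 178.1], [334.0, 176.5]] 90 [[334.9, 174.4], [335.8, 172.2]] 
cap [335 156] w 0.02696 g 2.999214269220829 p [ 0.461  -0.1594  0.0503]
rows 152 cols 317
@@@@@@%@@%+==-.-#@*+*#%-=====#
@@@@@@***#===-.-*%%%@@%-=====%
@@@@@@#+++===-:+***###*:-====%
@@@@@@@*++===--+******=:-==++@
@@@@@@@@#*++=-=*****+++:====*@
@@@@@@@@@@%#*++###*#+==:====%@
@@@@@@@@@@@@@#######*++-===+@@
#**%@@@@@@@@@#%#####***=+++*@@
*++***%%%#%%%#%%###***%%%%#%@@
+++++++*%*+**#%@%#**++%%%@@%%%
+=-++++++=++*%%@@#*+++%%%%@@%%
+==+++++=-=+#%@@%**+=+**=+****
+++++++++++*#%@@#++=++++==++++
+++++++++++#%@@@#=-=+++++++*++
++++++++++*#%@@@%+-+++*+++++++
+-++++++++*%%@@@%*=+++++++++++
=-=+++++-=#%@@@@%#=+++++=+++++
++++++++=*#%@@@@%*+++++=-+++++
+*+++++++#%@@@@@%+++++*+++++++
+**+++++*#%@@@@%#*++*+++++++++
+%%#*+++*#%@@@@%*+++++*+++++++
=*@@%#+++*#%%%%#+++++++++++++*
%%@@@%#++*####%*=+++++=-=+++*#
@@@@@@@%**#####+++*++++=++++*#
@@@@@@@@#**##**++++*+++++++=*#
%@@@@@@@%%#**++++++++++++++=**
+%@@@@@##@@%*++++**+++++++===+
*%@@@@@**@@%*+=-=+++++==++++==
@@@@@@@%@@@*+++=++++++=-=++*++
@@@@@@@@@@@*++++**++++++++++*+
@@@@@@@@@@%*++++++++++*+++++++
%@@@@@%%@@*+++++++++++++++++++
*%@@@@*+%%*+++-=++++++++++++++
###%%%#+%*++++--++++++-=++++++
=====+*++=======+=-==+=-++++++
::---=*===-------:-:::::---===
::::::-::::::::::::::::::::-==
*+++++++======-:-::::::::::-==
```

The tube is still level, so gravity alone will not turn it. New plan: square the tube to the rail, rest the lower part of its foot against the rail's top edge and drive the cap in an arc around that edge, which forces the rotation.

```bash
python3 go.py .4955 -.165 .05 3.188
```

```text
t 17.1 p [ 0.461  -0.1594  0.0503] ytool 2.9571 d [-0.014 -0.582  0.006] turn -2.65 F [ 0.5 -0.3 -0.2] w 0.027 g 3.0 q [ 0.07  0.25 -0.62 -0.   -0.7  -0.26]
```

>>> jog_arm(
  deltas=[
    [[0,-0.1,0,-0.5],[0,-0.25,0,-1],[0,-0.4,0,-1.6],[0,-0.52,0,-2.2],[-0.01,-0.58,0,-2.65],[-0.01,-0.58,0.25,-2.65],[-0.01,-0.58,0.5,-2.65],[-0.01,-0.58,0.53,-2.65]],
  ],
  squeeze=6,
)

```text
t: 18.1
eef_pos: [0.4936, -0.1655, 0.0164]
ee_rot: [3.138, 0.0, -1.525]
force: [0.4, 0.0, -0.8]
width: 0.0265
gripper_force: 6.0
```

>>> jog_arm(
  deltas=[
    [[-0.05,0,0,0],[-0.1,0,0,0],[-0.15,0,0,0],[-0.2,0,0,0],[-0.2,0,0,0]],
  ],
)

```text
t: 18.73
eef_pos: [0.4948, -0.1532, 0.0186]
ee_rot: [-3.141, 0.0, -1.524]
force: [-0.5, 0.2, -0.3]
width: 0.0272
gripper_force: 6.0
```

>>> jog_arm(
  deltas=[
    [[-0.03,0,0,0],[-0.06,0,0,0],[-0.06,0,0,0]],
  ],
)

```text
t: 19.1
eef_pos: [0.4945, -0.1498, 0.0184]
ee_rot: [3.142, 0.0, -1.524]
force: [0.1, -0.1, 0.6]
width: 0.027
gripper_force: 6.0
```

```bash
python3 fm.py
```

```text
0 [[323.5, 182.8], [323.5, 185.2]] 15 [[323.6, 186.8], [323.7, 188.4]] 30 [[323.8, 189.2], [323.9, 189.9]] 45 [[324.1, 189.8], [324.3, 189.8]] 60 [[324.5, 188.8], [324.7, 187.9]] 75 [[324.9, 186.3], [325.1, 184.6]] 90 [[325.3, 182.4], [325.6, 180.1]] 
cap [325 164] w 0.02699 g 5.999168828129768 p [ 0.4945 -0.1498  0.0184]
rows 160 cols 307
%@@@@@@@%+===--%@@%%%@@-====*@
*%%%%%@@*+===-:*%%%%%%%-====*%
+**#=+%%*+===-:+**####%-====+*
+++*++**++===-:*******+:====++
++++++++++===--********:====++
*+++++++++===-=+*##****-===+++
++++++++++===--*####**=:===+++
*++==++++++-===######*=-===+++
++++=++*++=-=++######*==+=-=++
++*++*+++++++++#%###*+++++=+++
++++++**++++++*%@%%%*+++++++++
++++++++++++++*%@@@%*+++++++*+
++==++++++++++*%@@@%*+++++++++
++==+++*++-=++*%@%%#+=+++==+++
++*+**++++=+++#%@@%%+=+++=-+++
**#****++++++*#%@@@@#=++++++++
*@@@@@*++++++*#%@@@@%++++++++*
%@#@@@#*++++++#%@@@@%++++++*+*
@%+%@@@%*=-++*%%@%%@%+++++++++
@@%@@@@@#*+***%@@%%@%+++=-=+++
@@@@@@@@@@@@%%%@@@@@%++++=++++
@@@@@@@@@@@@@%%@@@@@%*++++*+++
@@@@@@@@@@@@@%%%%%%%%*++++*+++
@*#@@@@@%#%@@%#######+++++++*+
%=+%@%%%*=*%@%######*+++-=++++
+=++*****+###%****#*++++--++++
==---====-=====-=---------==-=
:::::::::::::--:=-::::::::::-:
+=====--:::::::::::......:::::
%#@@@@#*+*+++++---------::::::
@@@@@@@@@@@@@@%*++++++++==+===
@@@@@@@@@@@@@@@%*+++++++++++++
@@@@@@@@@@@@@@@%*++*+++++*++**
@@@@@@@@@@@@@@@*++++++++++++*+
%%%%%%%%%%@@@@%*+++++++++*++++
==+**++++***###+=+++++++++++++
---==----======+----------====
:::::::::::::::-:::::::::::--:
```

>>> jog_arm(
  deltas=[
    [[-0.03,0,0,0],[-0.06,0,0,0],[-0.06,0,0,0]],
  ],
)

```text
t: 19.52
eef_pos: [0.4941, -0.1471, 0.0185]
ee_rot: [3.141, -0.001, -1.524]
force: [-1.0, -7.1, 1.1]
width: 0.0269
gripper_force: 6.0
```

>>> jog_arm(
  deltas=[
    [[-0.03,0,0,0],[-0.06,0,0,0],[-0.06,0,0,0]],
  ],
)

```text
t: 19.9
eef_pos: [0.4938, -0.1436, 0.0185]
ee_rot: [3.141, -0.001, -1.524]
force: [-0.6, -7.5, -0.3]
width: 0.027
gripper_force: 6.0
```

>>> jog_arm(
  deltas=[
    [[-0.03,0,-0.06,0],[-0.05,0,-0.14,0],[-0.07,0,-0.23,0],[-0.11,0,-0.34,0],[-0.155,0,-0.455,0],[-0.21,0,-0.56,0],[-0.275,0,-0.66,0],[-0.275,0,-0.66,0]],
  ],
)

```text
t: 20.9
eef_pos: [0.4939, -0.1257, 0.0586]
ee_rot: [-3.14, 0.0, -1.524]
force: [0.1, 0.3, -0.8]
width: 0.0265
gripper_force: 6.0
```

```bash
sed -i 's/R\[:,0\]\*.010/R[:,0]*.006/' fm.py; python3 fm.py
```

```text
0 [[322.9, 178.4], [323.0, 180.9]] 15 [[323.0, 182.5], [323.1, 184.2]] 30 [[323.2, 185.0], [323.4, 185.9]] 45 [[323.6, 185.8], [323.7, 185.7]] 60 [[323.9, 184.8], [324.1, 183.9]] 75 [[324.4, 182.2], [324.6, 180.5]] 90 [[324.8, 178.3], [325.1, 175.9]] 
cap [324 160] w 0.02672 g 5.999918058514595 p [ 0.4936 -0.1258  0.0582]
rows 156 cols 306
@@@@@@@@@*===::#@@%**++-:=====
@@@@@@@@@#+==--######*#=:===+*
@@@@@@@@@#+==--##**##**-:===*@
%%%@@@@@@%+==--*******#--==+#@
@@@@@@@@@%+==-:+*++*++*--===#@
@@@@@%%@@%+==-:=+***++=:-==+%@
@@@@%+*@@%*+=--++******--==+#@
@@@@@%%@@@%%*++#%%%%##*=+++++@
@@@@@@@@@@@@@%%%@@@@%%#*%@%##@
@@@@@@@@@@@@@@%%@@@@%**%@@@@@@
@@%@@@@@@@%%%%%%@@@@%**@@@@@@@
***%#*%@@%*+=**%@@@@%**@@@@%@@
*++*#+*%%*+=-=+#@@@%#**%@@%*#*
+++****#*+++++*#%@@%#*+*%%%=++
+*+**%%%*+++++*%%@@@#+=+***+++
+++++***+++++++%@@@%#==++++++*
+++==+++++++++*%@@@%*-=+++++*+
+++==+*++++-=+*%@@%%*==+++==++
++++++*++++=++*%@@@%%*=+++=-++
++++*+++++++++*%@@@@%#++++++++
++++*++*++++++*%@@@@%#++++++++
+++=+++**+++++*%@@@@%#*+++++++
+++-++++++=-++#%@@%%%#*+++++++
+++++*++++==++#%@@%%%#*++=-=++
++*+*+*+++++++#%@@@@%**+++=+++
+*****++++++++#%@@@@%*++++++++
+*%%#***++++++#%@@@@%*++++++++
+**#@@%#*+=++**#%%%%#*+++++*++
+%=+%@%%%=-=+++***+**++++-=+++
=+=++****=====+++==++++++--+++
--=----=-------:-=---------==-
:::::::::::::-:::=:::::::::::-
==-====-::::::::::::.....:.:::
@%#%@@%#*+*++++=---------:::::
@@@@@@@@@@@@@@%***+++++++=====
@@@@@@@@@@@@@@@@%%*+++++++++++
%@@@@@@@@@@@@@@@@@*++++++++*++
*@@@@@@@@@@@@@@@@@*++++++**+++
```

The foot turned about 15–20° and then slipped over the rail edge. I repeat, with a better lever this time.

>>> jog_arm(
  deltas=[
    [[0.1,0,0,0],[0.25,0,0,0],[0.35,0,0.1,0],[0.35,0,0.25,0],[0.35,0,0.33,0],[0.35,0,0.33,0]],
  ],
)

```text
t: 21.7
eef_pos: [0.4939, -0.1471, 0.0375]
ee_rot: [3.14, 0.0, -1.524]
force: [1.0, 0.7, -0.3]
width: 0.027
gripper_force: 6.0
```

>>> jog_arm(
  deltas=[
    [[-0.05,0,0,0],[-0.1,0,0,0],[-0.15,0,0,0],[-0.19,0,0,0],[-0.19,0,0,0]],
  ],
)

```text
t: 22.32
eef_pos: [0.4939, -0.1356, 0.0383]
ee_rot: [-3.141, -0.0, -1.524]
force: [-0.2, 0.0, -0.5]
width: 0.027
gripper_force: 6.0
```

```bash
python3 fm.py | head -34
```

```text
0 [[323.2, 180.7], [323.3, 183.1]] 15 [[323.3, 184.7], [323.4, 186.4]] 30 [[323.5, 187.2], [323.7, 188.0]] 45 [[323.8, 187.9], [324.0, 187.8]] 60 [[324.2, 186.9], [324.4, 186.0]] 75 [[324.6, 184.3], [324.9, 182.6]] 90 [[325.1, 180.4], [325.3, 178.1]] 
cap [325 162] w 0.02694 g 6.000037416815758 p [ 0.4939 -0.1357  0.0382]
rows 158 cols 307
@@@@@@@@#+===.=@@@@@@@#-====*@
%%@@@@@@#+===:=%####%%#-===+%@
@@@@@@@@%+==+:-********:===+%@
@@@@%%@@@*===:+**+****+:===*@@
@@@%+*@@@*===:+*****+*=:===*@@
@@@@%%@@%*===:-+#**#*+-:===+%@
%%@@@@@@%*===:-+###***-:===+%%
**%%%%%%*+===-=######*=-++++**
++*******++++=*%%%%%##++#**+++
++++=++*+++=++*%%@@%**++++++++
++++=+++++=-++*%@@%#*+++++-=++
+++*++++++++++#%@@%%*+++++-+++
++*++*+++++++*#%@@@#*+++++++++
+++++++++*++++#%@@@#*+++++++++
++==+*++++++++#%@@@#++++++++++
++==+*++++-=++#%@%%#==+++==+++
++++++++++=++*#@@@%#==+++=-+++
++*++++++++++*#@@@@%*=++++++++
++++**+++++++*%%@@@@#+++++++++
++=++*++++++++%@@@@@%+++++++++
++-++*+++=-++*%@@%%%%*+++++*++
+******++==++*%@@%%@%*++=-=+++
#@@@@@#*+++++*%@@@@@#++++=+++*
@@@@@@@#*++++*%@@@@%#+++++++++
@@@@@@@@#+++*#%@@@@%#*++++*++*
@*#@@@@@%++**#%%%%%%#+++++*+++
%=+%%%@%*=+%%###**##*+++==++++
+=++****#+####******++++--++++
=-----========--=------=--==-=
:::::::::::::---=:::::::::::-:
+=====-:::::::::::::.....:::::
```

>>> jog_arm(
  deltas=[
    [[-0.04,0,0,0],[-0.08,0,0,0],[-0.08,0,0,0]],
  ],
)

```text
t: 22.75
eef_pos: [0.4938, -0.1318, 0.0386]
ee_rot: [-3.141, -0.001, -1.524]
force: [0.3, -6.1, 2.9]
width: 0.0267
gripper_force: 6.0
```

>>> jog_arm(
  deltas=[
    [[-0.03,0,0,0],[-0.06,0,0,0],[-0.06,0,0,0]],
  ],
)

```text
t: 23.12
eef_pos: [0.4937, -0.1283, 0.0387]
ee_rot: [-3.141, -0.001, -1.524]
force: [-0.3, -8.4, 3.0]
width: 0.0269
gripper_force: 6.0
```

>>> jog_arm(
  deltas=[
    [[-0.05,0,-0.05,0],[-0.1,0,-0.11,0],[-0.15,0,-0.17,0],[-0.2,0,-0.22,0]],
  ],
)

```text
t: 23.62
eef_pos: [0.4931, -0.1161, 0.052]
ee_rot: [-3.141, -0.001, -1.524]
force: [0.8, -5.4, 3.3]
width: 0.0268
gripper_force: 6.0
```

```bash
python3 fm.py | head -38
```

```text
0 [[322.7, 182.1], [322.7, 184.6]] 15 [[322.8, 186.2], [322.8, 187.9]] 30 [[323.0, 188.7], [323.1, 189.5]] 45 [[323.3, 189.4], [323.5, 189.3]] 60 [[323.7, 188.3], [323.9, 187.4]] 75 [[324.1, 185.7], [324.3, 184.0]] 90 [[324.6, 181.7], [324.8, 179.3]] 
cap [324 163] w 0.02719 g 5.999452471733093 p [ 0.4933 -0.1158  0.0523]
rows 159 cols 306
%%%@@@@@#+===::+**###*+--===+%
@@@@@@@@%+===-:+***##**--===+%
@@@@@%%@@*===-:+++***+*-:===*@
@@@@%+*@@#+==-:=*****++:-===+@
@@@@@%%@@%+==-:+*#**#**:-===+@
@@@@@@@@@%+==:-#%@@@@%#--===*@
@@@@@@@@@%+==-=%@@@@@%#--==+%@
@@@@@@@@@%**===%@@@@%*+==+++%@
@@@@#*@@@@@%+**%@@@@%*+**#**%@
@%%@%#@@@@%*=+#%@@@@#**%@@%*#@
***%%@@@%**+++*#%@@@%**@@@%*#%
*++**%%%*++++++#%@@@%**@@%%%**
+++++***++++++*#%@@@#++%%***++
+++==+*++++++++#%@@%#==**+++++
+++==++++++-=++#%@%%*-=+++==++
+++++*+++++=+++#%@@%#==+++=-++
+++++*+++++++++%%@@@%*++++++++
+++++**+*+++++*%%@@@%#++++++++
+++=+*++++++++*%@@@@%#+++++*++
+++-+++*++=-++*%%@%%%#++++++++
++++++++++==++*%@@%%%#+++=-=++
++++++++++++++*%@@@@%#++++=+++
+++**+*+++++++*%@@@@%#++++++++
++++*+++++++++*%@@@@%#*++++*+*
++=+***+++=+++#%%@@@%#++++++++
++-+%%%*+=:=++*#%##%%*+++-=+++
===++**===-===+++++*+++++-:+++
--=---------::::-=---------==-
:::::::::::::::::=:::::::::::-
++-====--:::::::::::....::..::
@%#@@@%#*+*++++=---------:::::
@@@@@@@@%@@@@@%**++++++++=====
@@@@@@@@@@@@@@@@%*++*+++++++++
%@@@@@@@@@@@@@@@@%*+++++++*++*
*@@@@@@@@@@@@@@@@@*+++++++*++*
```

>>> jog_arm(
  deltas=[
    [[-0.07,0,-0.08,0],[-0.15,0,-0.16,0],[-0.23,0,-0.22,0],[-0.32,0,-0.285,0],[-0.42,0,-0.35,0],[-0.52,0,-0.4,0],[-0.61,0,-0.44,0],[-0.71,0,-0.47,0]],
  ],
)

```text
t: 24.68
eef_pos: [0.4908, -0.0724, 0.0796]
ee_rot: [3.141, 0.0, -1.524]
force: [0.3, -0.4, 0.5]
width: 0.027
gripper_force: 6.0
```

```bash
python3 fm.py; python3 - <<'E'
from h import *
s=grab_frame("scene"); save("v10.png",cv2.resize(s["img"][140:205,290:355],None,fx=9,fy=9,interpolation=cv2.INTER_CUBIC))
E
```

```text
0 [[321.6, 186.1], [321.6, 188.7]] 15 [[321.7, 190.3], [321.8, 192.1]] 30 [[322.0, 192.8], [322.1, 193.7]] 45 [[322.3, 193.5], [322.5, 193.4]] 60 [[322.7, 192.4], [322.9, 191.4]] 75 [[323.2, 189.6], [323.4, 187.8]] 90 [[323.7, 185.4], [323.9, 183.0]] 
cap [323 167] w 0.02681 g 6.000022441148758 p [ 0.491  -0.072   0.0798]
rows 163 cols 305
@@@@@@%%#====::+++**+++-:====+
@@@@@@@@%+===::++****+*-:===+#
@@@@@@@@@*===-:********-:===+%
@@@@@@%@@#+==::**##%%#*-:===*@
@@@@@#*@@#+==:-##%%%%#*-:===+%
@@@@@%#@@#+==--##%%%#*+-:====#
@@@@@@@@@#+++==##%%%#*+--===+%
@@@@@@@@@@%%%**##%%%#*+-+++*%@
@@@@@@@@@@@@@@%#%%%%%*++%@@@@@
@@@@**@@@@@@%%@%%%%%#*+*@@@@@@
@@@@##@@@@@@+*%%#%%%*++#@@@##@
@@@@@@@@@@@@%%@#%%%%*++#@@@**@
@@@@@@@@@@@@@@@#%%%%#+=#@@@@@@
@@@@@@@@@@@@@@@#%%%%#=-#@@@@@@
@@@@#@@@@@@%%@@#%%%%#++%@@@@@@
%@@%+%@@@@%*+%%##%%##*#@@@@%@@
*%%%%@@@@%*+=***#%%####@@@%+#@
+***%@@@%*+++++*###%%##%%@@#%%
++*+*****++++++**####****%%%%*
+++++*+++++++++**####**++****+
+++==++++++=+++*##%##**+++++++
+++-=+++++=-=++#%%%#%#++++==++
--------=-=-===*#%####++++--++
:::::::::::::::=+*#**+---=--==
:::......:.::::::-==--::::::::
--------:::::::::::::........:
++++++++=========------:--::::
++++**++++++++++++++++++++====
++++*+++++++++++++++++++++++++
+++*++++++++++++++++++++++**+*
++++**++++++++++++++++++++***+
==+++**++++++++++++++++++++*++
--===**+=--======+=+++++++++++
-----==---::::::-+---:------==
:::::::::::.:::::-:::::::::::-
+++++++-===-:-::::::::::.....:
%@@@@@@#@@%****+====--------::
##@@@@@@%%@@@@@%*+++++++++++==
```

View pics/v10.png

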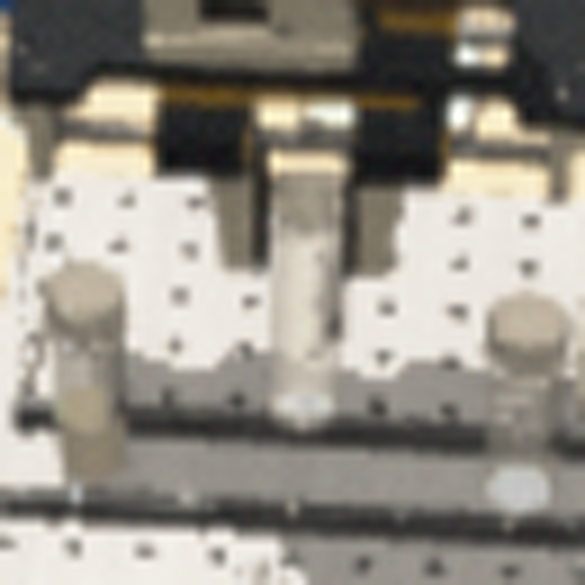

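The tube now stands about 75° up, with its cap at (305,185) between the fingers and its foot at (302,405) at the near rail. The neighbours at (85,290) and (527,320) are untouched. I lift it over the rail and use the far rail's inner face to bring the foot under the cap.

>>> jog_arm(
  deltas=[
    [[0,0,-0.15,0],[0,0,-0.38,0],[-0.1,0,-0.4,0],[-0.25,0,-0.4,0],[-0.35,0,-0.4,0],[-0.37,0,-0.35,0],[-0.37,0,-0.2,0],[-0.37,0,-0.05,0]],
  ],
)

```text
t: 25.78
eef_pos: [0.4896, -0.0508, 0.0816]
ee_rot: [3.141, -0.0, -1.524]
force: [-0.4, 0.5, -0.4]
width: 0.0269
gripper_force: 6.0
```

```bash
python3 fm.py
```

```text
0 [[321.5, 191.2], [321.5, 193.8]] 15 [[321.6, 195.4], [321.7, 197.1]] 30 [[321.8, 197.8], [322.0, 198.6]] 45 [[322.2, 198.4], [322.4, 198.3]] 60 [[322.6, 197.3], [322.8, 196.2]] 75 [[323.1, 194.4], [323.3, 192.5]] 90 [[323.6, 190.1], [323.8, 187.6]] 
cap [323 171] w 0.0265 g 5.999768301844597 p [ 0.4888 -0.0509  0.0805]
rows 167 cols 305
@@@@@#*%+===-.-+++**+++:-===+#
@@@@@%#%*===-.:+++**++=:-===+#
@@@@@@@@#+===.-**+**+++:-===+%
@@@@@@@@%+===.-*####***:-==+#@
@@@@@@@@%+===:+####*#*+:-===#@
@@@@**@@@+===:*#%%%%#*+:-==+#@
@@@@##@@@++==-*#%%%%*+=:-===*@
@@@@@@@@@***#=##%%%%*+=:=+++*@
@@@@@@@@@@@@@%%#%%%%*+++*###@@
@@@@@@@@@@@@@@%#%%%%#++%@@@@@@
@@@@#@@@@@@%%@%#%%%%*++@@@@@@@
@@@%+%@@@@@*+%%#%%%#*++@@@@%@@
@@@@%@@@@@@#*%%#%%%#*==@@@%+#@
@@@@@@@@@@@@@@%#%%%%*-=@@@@#@@
@@@@@@@@@@@@@@%#%%%%*-+@@@@@@@
@@@@@@@@@@@@@@%#%%%%***@@@@@@@
%%%*#@@@@%%#%%##%%%%%#%@@@@@@@
+++-+%%%%*=-+++*####%#%@@@*#@@
-----==++==-===**######%%%==%*
::::::::::::::-+**#***====++#+
::::...:::::::-+**#**+-:::::-:
--------::::::-*####*+-..:.:.:
++++++++=======######*----::::
+++*+++++++++++#%%%%##++++====
+++++++++++++++**###**+++++*++
+++++++++++++++++++++++++++*++
++++++++++++++*++++++++++++*++
==++++++++++++++++++++++++*++*
::::-==-----=====+=+++++++++++
::::::::::::::::-+-:::------==
::::::.......::::-:::::::::::-
==---------::::::::::::::....:
++*#***++++=+++=====--------::
=+%@@@@*++++++++++++++++++++==
++%@@@@#+-+*****==++*++++++*++
@@@@@@@@#=+*##*#+-=+++++=-=++*
@@@@@@@@@#**%#*%#+++++++==++++
@@@@@@@@@@#%@##@#*++++++++*+++
```

```bash
python3 - <<'E'
from h import *
s=pickle.load(open("scene0.pkl","rb"))
for z in(.01,.02,.03): print(plane(s,[[323.2,189.5]],z))
print(proj(s,[[.489,-.03,.01],[.489,-.047,.02],[.489,-.013,.02]]))
E
```

```text
[[ 0.48981168 -0.04607488  0.01      ]]
[[ 0.48865398 -0.03667659  0.02      ]]
[[ 0.48749628 -0.0272783   0.03      ]]
[[322.84669872 193.21006537]
 [323.48153595 187.12793083]
 [322.18033501 194.99071606]]
```

>>> jog_arm(
  deltas=[
    [[0,0,0.03,0],[0,0,0.06,0],[0,0,0.06,0]],
  ],
)

```text
t: 26.2
eef_pos: [0.4899, -0.0507, 0.079]
ee_rot: [-3.142, -0.0, -1.524]
force: [-0.8, -0.1, -0.5]
width: 0.0267
gripper_force: 6.0
```

>>> jog_arm(
  deltas=[
    [[0,0,0.03,0],[0,0,0.06,0],[0,0,0.06,0]],
  ],
)

```text
t: 26.58
eef_pos: [0.4898, -0.0507, 0.0752]
ee_rot: [3.141, -0.0, -1.524]
force: [-0.5, -0.6, -0.6]
width: 0.0267
gripper_force: 6.0
```

>>> jog_arm(
  deltas=[
    [[0,0,0.04,0],[0,0,0.08,0],[0,0,0.08,0]],
  ],
)

```text
t: 26.95
eef_pos: [0.4905, -0.0508, 0.071]
ee_rot: [-3.141, -0.0, -1.524]
force: [-0.2, -0.6, 3.7]
width: 0.0268
gripper_force: 6.0
```

>>> jog_arm(
  deltas=[
    [[0,0,0.04,0],[0,0,0.08,0],[0,0,0.08,0]],
  ],
)

```text
t: 27.32
eef_pos: [0.4907, -0.0508, 0.0664]
ee_rot: [-3.14, -0.0, -1.524]
force: [-0.1, -0.9, 5.8]
width: 0.0265
gripper_force: 6.0
```

>>> jog_arm(
  deltas=[
    [[0,0,-0.09,0],[-0.06,0,-0.09,0],[-0.12,0,-0.09,0],[-0.18,0,-0.09,0],[-0.18,0,-0.09,0]],
  ],
)

```text
t: 27.95
eef_pos: [0.4893, -0.0396, 0.0711]
ee_rot: [3.141, -0.0, -1.524]
force: [-0.5, -0.1, -0.5]
width: 0.0269
gripper_force: 6.0
```

>>> jog_arm(
  deltas=[
    [[-0.06,0,0,0],[-0.12,0,0,0],[-0.18,0,0,0],[-0.22,0,0,0],[-0.22,0,0,0]],
  ],
)

```text
t: 28.58
eef_pos: [0.4896, -0.0266, 0.0721]
ee_rot: [-3.14, -0.0, -1.524]
force: [-0.5, -1.8, 7.8]
width: 0.0268
gripper_force: 6.0
```

```bash
python3 fm.py
```

```text
0 [[320.3, 199.2], [320.3, 201.7]] 15 [[320.4, 203.3], [320.5, 205.0]] 30 [[320.6, 205.7], [320.8, 206.4]] 45 [[321.0, 206.2], [321.2, 206.0]] 60 [[321.4, 204.9], [321.7, 203.7]] 75 [[321.9, 201.9], [322.2, 200.0]] 90 [[322.4, 197.5], [322.7, 194.9]] 
cap [322 179] w 0.02656 g 5.997397676110268 p [ 0.4895 -0.0267  0.0721]
rows 175 cols 304
%@@@@@@@+===-.:+*+++*+*:-===+*
%@@@@@@@#+===:-*#***##*::===+%
@@@@@#@@#+===:-######*+::===*@
@@@@%+%@%+===:-###%##*+:-===+%
@@@@@%@@%+===:+###%#*+=:-====#
@@@@@@@@@+===:+###%%*+=:-===*@
%@@@@@@@@*++=-*###%##+=:-==+%@
%@@@@@@@@%##*+####%#*+=:=+++%@
#@@@*#@@@@@%#%%###%#*+==*%%#%@
#%%%=+%@%@%*=*%#####*+=*%@%*#@
=++++++****#+##*####*=-*%%%+=%
---==------=====+**#*=-+++***#
-::::::::::::::-++***+==--====
=-=+=====-:::::-++++++=:::::::
#*%%#@@@%+======+*****+====-::
++*%%@@%*+++++++***####%%%%**+
+++******+++++++*####****%%%%*
++++++++++++++++#%%%%#*++*****
+++++++++++++++*#%%%%%#++++++*
===++++++++++++*#%%%%%*+++++++
:::---==----====+*#***++++++++
::::::::::::::::-=+==--------=
::::::::...:::::::-:::::::::::
===---------:::::::::::::....:
++++++++++++=++======--------:
+==+*++*+++++++++++++++++++++=
+=-++**++=-++**+*==+++++++++++
++++*+**++=+*##*#+-++*+++=-+++
******++*+++*%#*%#+++*+++==++*
********+++*#@##@#*++++++++*++
***###**+++*#@#%%#++++++++++++
+#@@@@@*+++*#@*%%*++++++++++++
+*%@@@@#+-=*%@*%%+++++++++++++
@@@@@@@@*=+++##%#+++++++=--+++
@@@@@@@@@#**+====++++++++==+++
@@@@@@@@@@@%+=====++++++++++++
@@%%%%%@@%@#+====-=**+++++++++
==+++***#%#+-===-:-*#++++++++*
```

>>> jog_arm(
  deltas=[
    [[-0.03,0,-0.02,0],[-0.03,0,-0.03,0],[-0.03,0,-0.03,0]],
  ],
)

```text
t: 29.0
eef_pos: [0.4886, -0.0248, 0.0729]
ee_rot: [3.142, 0.0, -1.524]
force: [-0.0, -0.9, 0.4]
width: 0.027
gripper_force: 6.0
```

>>> jog_arm(
  deltas=[
    [[0.03,0,0,0],[0.06,0,0,0],[0.08,0,0.02,0],[0.08,0,0.06,0],[0.08,0,0.06,0]],
  ],
)

```text
t: 29.62
eef_pos: [0.4894, -0.03, 0.0698]
ee_rot: [-3.141, -0.001, -1.524]
force: [0.0, -1.7, 6.0]
width: 0.0267
gripper_force: 6.0
```

>>> jog_arm(
  deltas=[
    [[0,0,-0.04,0],[0,0,-0.04,0]],
  ],
)

```text
t: 29.88
eef_pos: [0.4889, -0.0296, 0.0718]
ee_rot: [-3.141, 0.0, -1.524]
force: [0.7, 0.2, -0.5]
width: 0.0269
gripper_force: 6.0
```

>>> jog_arm(
  deltas=[
    [[0,0,0,0],[0,0,0,0],[0,0,0,0],[0,0,0,0]],
  ],
  grip=36,
)

```text
t: 30.38
eef_pos: [0.4889, -0.0297, 0.0717]
ee_rot: [3.142, -0.0, -1.524]
force: [0.7, 0.2, -0.0]
width: 0.0359
gripper_force: 0.0
```

```bash
python3 fm.py
```

```text
0 [[320.6, 198.5], [320.6, 201.1]] 15 [[320.7, 202.6], [320.8, 204.3]] 30 [[320.9, 205.0], [321.1, 205.8]] 45 [[321.3, 205.5], [321.5, 205.3]] 60 [[321.7, 204.2], [322.0, 203.1]] 75 [[322.2, 201.3], [322.5, 199.4]] 90 [[322.7, 196.9], [323.0, 194.3]] 
cap [322 178] w 0.03604 g 0.0 p [ 0.4889 -0.0297  0.0717]
rows 174 cols 304
%@@@@@%+===-.=%@@#####%@%--===
%@@@@@@*===-:+@@@#####%@#--===
%@@@@@@#+===:+%@@#%%%%%@#--===
@@@@@#%#+===:+@@@%%%@@@%#--===
@@@@%+%%+==-.=%@@%%@%%@#+:-==+
@@@@@%@%+==-:+%@@%%@%%@#=:===+
@@@@@@@%+==--#@@@%%@@@@%+:===+
%@@@@@@@#**+=%@@@@%@@@@%*:===+
#@@@@@@@@@@%#@@@%%@@@@@%+-+**#
#@@@*#@@@@@%#%@@%%@@@@@%+*%%%@
#%%%=+%%%%%*=*%%%@@%%@@%+*%*#@
==+++++++***+*##%@%%%%%%+*%++@
:::==-----------+*##+*%#==***#
::::::::..::::::=**#****--====
---====--:::::::=******=::::::
++*%*%%*+========+****+=-==:::
+++****++++++++++++***++*%%++=
+++*+*++*+++++++*++++++++**+++
+++++*+*++++++++++++++++++++*+
+++++*+++++++++++++++++++++++*
===+++++++++++++++++++*+++++*+
:::::-==-----=====+=++++++++++
:::::::::::::::::-+-:-:------=
::::::::......:.::-:::::::::::
===---------:::::::::::::.....
++++++++++++=++======--------:
+==+*+++++++++*++++++++++++++=
+=-+++*++=-++**+*==+++++++++++
++++**+++==+*##*#+-++++++=-+++
******++*+++*%#*%#++++++++=+++
**###***+++*#@##@#*++++++++*++
**@@@@**+++*#@#%@*++++++++++++
*+@@@@##*++*#@*%%*++*++++++**+
#*%@@@@@#-=*%%*%%+++++++++++++
@@@@@@@@%++++##%#++++++++-=+++
@@@@@@@@@@#*+====+++*++++==+++
@@@@@@@@@@@%+=====++++++++++++
@@%%%%@@@%@#+====-=**+++++++++
```

>>> jog_arm(
  deltas=[
    [[0,0,-0.2,0],[0,0,-0.5,0],[0,0,-1,0],[0,0,-1.5,0],[0,0,-1.8,0],[0,0,-1.8,0]],
  ],
)

```text
t: 31.18
eef_pos: [0.4899, -0.0295, 0.1819]
ee_rot: [-3.138, 0.001, -1.524]
force: [-0.1, 0.1, -0.9]
width: 0.0362
gripper_force: 0.0
```

```bash
cat > asc.py <<'E'
from h import *
import sys
r0,r1,c0,c1=map(int,sys.argv[1:5])
s=grab_frame("scene"); L=cv2.cvtColor(s["img"],cv2.COLOR_RGB2GRAY)
L=cv2.resize(L[r0:r1,c0:c1],None,fx=2,fy=1,interpolation=cv2.INTER_LINEAR)
for i,r in enumerate(L): print(r0+i,"".join(" .:-=+*#%@"[min(v//25,9)] for v in r))
E
python3 asc.py 158 202 292 356
```

```text
158 @@@@@@@@@@@@@@@@@@@@@@@@@@@@@@@@@@@@@@@@@@@@@@@@@@@@@@@@@@@@@@@@@@@@@@@@@@@@@@@@@@@@@@@@@@@@@@@@@@@@@@@@@@@@@@@@@@@@@@@@@@@@@@@@
159 %%@@%%%%@@@@@@@@@@@@@@@@@@@@%%%%%%@@@@@@@@@@@@@@@@@@@@@@@@@@@@@@@@@@@@@@@@@@@@@@@@@@@@@@@@@@@@@@@@@@@@@@@@@@@@@@@@@@@@@@@@@@@@@@
160 %%@@%%%%%%%@@@@@@@@@@@@@@@@@@@@@@@@@@@@@@@@@@@@@@@@@@@@@@@%%%@@@@@%%%%%%@@@@@@@@@@@@@@@@@@@@@@@@@@@@@@@@@@@@@@@@@@@@@@@@@@@@@@@@
161 %%%%@@@%#**#%@@@@@@@@@@%%%%@@@@@@@@@@@%%%%@@@@@@@@@@%%%%@@@@@@@@@@@@%%@@@@@@@@@@@@@@@@@@@@@@@@@@@@@@@@@@@%%%%%@@@@@@@@@@@@@@@@@@
162 %%%%%%%%#**#%@@@@@@@@%##*#%@@@@@@@@%%#*+*#%@@@@@@@@%#*+*%@@@@@@@@@@%##%%@@@@@@@@@@%%%%@@@@@@@@@@@@%%@@@@@@@@@@@@@@@@@@@@@@@@@@@@
163 @%%%%@@@@@@@@@@@@@@@@@@@@@@@@@@@@@@@@%%%%%@@@@@@@@@%#***%@@@@@@@@%%#***#%@@@@@@@@%*++*%@@@@@@@@@%%#*#%%@@@@@@@@@@%%@@@@@@@@@@@@@
164 %%##%@@@@@@@@@@@@@@@@@@@@@@@@@@@@@@@@@@@@@@@@@@@@@@@@@@@@@@@@@@@@@@@@@@@@@@@@@@@@%%###%@@@@@@@@%#***#%%@@@@@@@@%*++*%@@@@@@@@%%#
165 ##**%@@@@@@@@@@@@@@@@@@@@@@@@@@@@@@@@@@@@@@@@@@@@@@@@@@@@@@@@@@@@@@@@@@@@@@@@@@@@@@@@@@@@@@@@@@@@@@@@@@@@@@@@@@%%%#%%@@@@@@@@@%%
166 %#*#%%#**#%@@@@@@@@@@%%%%@@@@@@@
[... 4051 characters left out ...]
=======+++++++**#####***+++++++++++
197 +++++==---====--:::::::::::::::::::::::............:::..::::--::::::::::::::::::::::---:::::::::::::::------=====------=========
198 @@@@@%####%%%%#**+++==========-----------------::::::::::::::::::::::::::.:.........:::::::::::::::::::::::-==-::::::::::-------
199 @@@@@@@@@@@@%%@@%%**+++++++++++++++++++++++++++++=================----------------:::::::::::::::::::::::::::::.........:::::::-
200 @@@@@@@@@%#***%%#***+++++++==+++****++++++++++++++++++++++++++++++++++++++++++++++==================------------------:::::::---
201 @@@@@@@@@@%#*#%%#**+++++++==-==++****+++++==--+++********++===+++***+++++++++++++++++++++++++++++++++++++++++++++++++++=====++++
```

```bash
python3 - <<'E'
from h import *
s=pickle.load(open("scene0.pkl","rb"))
P=lambda p:proj(s,[p])[0].round(1)
for y,z in((-.048,.02),(-.036,.01),(-.030,.01)):
    print("upright at",y,z,"foot front",P([.489,y+.011,z]),"foot back",P([.489,y-.011,z]),"captop centre",P([.489,y,z+.088]),"captop back",P([.489,y-.014,z+.088]),"cap low front",P([.489,y+.014,z+.075]))
E
python3 - <<'E'
E
```

```text
upright at -0.048 0.02 foot front [323.1 189.4] foot back [323.9 184.4] captop centre [323.4 166.7] captop back [324.  163.5] cap low front [322.9 173. ]
upright at -0.036 0.01 foot front [322.7 194.4] foot back [323.5 189.3] captop centre [323.  171.9] captop back [323.5 168.7] cap low front [322.4 178.2]
upright at -0.03 0.01 foot front [322.4 195.8] foot back [323.3 190.7] captop centre [322.7 173.3] captop back [323.3 170. ] cap low front [322.2 179.6]
```

The tube toppled back toward -y on release because its cap had slipped in the pads. It now lies square across the near rail, cap near (0.493, -0.111) and foot over the lane. The neighbours are unchanged. I re-grip and this time drive it against the far rail inside the lane.

>>> jog_arm(
  deltas=[
    [[0.4,0.01,0.2,0],[1.0,0.02,0.7,0],[1.4,0.02,1.4,0],[1.49,0.02,2.0,0],[1.49,0.02,2.5,0],[1.49,0.02,2.75,0],[1.49,0.02,2.79,0]],
  ],
  grip=45,
)

```text
t: 32.1
eef_pos: [0.4912, -0.1191, 0.0114]
ee_rot: [3.139, -0.0, -1.524]
force: [0.6, -0.2, 0.6]
width: 0.045
gripper_force: 0.0
```

>>> jog_arm(
  deltas=[
    [[0,0,0,0],[0,0,0,0],[0,0,0,0],[0,0,0,0]],
  ],
  grip=20,
  squeeze=6,
)

```text
t: 32.6
eef_pos: [0.4926, -0.1189, 0.0132]
ee_rot: [-3.14, 0.0, -1.524]
force: [0.1, -0.1, 5.4]
width: 0.0272
gripper_force: 6.0
```

```bash
python3 asc.py 158 200 308 340
```

```text
158 %%*=-:...............::=*%%@@@@@@@@@@@@@@@@%*+-::.............::
159 **+=-:...............:-=*#%%@@@@@@%%%%%@@@%#*=::..............::
160 ++=-::................:--==+++++++++++++***+=-:...............::
161 +=-:......  .........::-------==--------====--:................:
162 %#+-..  ...    .  ....::::--=+++++==-:--===-::..................
163 %#+-:.................:-:-=*#%%%%%##+++*#%#+-:.............. ...
164 @%*==----:::::.......::::-=*%@@@@@@@@@@@@%*+-:....     .......::
165 @%%#####***+++=--::::---:-=*%%@@@@@@@@@@@%*=-:........::::::::--
166 @@@@@%%%%@@%%#*+======--:-=*%%@@@@@@@@@@@%*+----------==+++++++*
167 @@@%#**#%@@%#*+=======--:-=*#%%%%%%%%%@@@%*+--========+*#%%%%@@@
168 %%%%##**%%%%*+++=======-::-=+***##*++*#%%%*+--========++***#%%%%
169 ************++++========-:-=+**********###*=--=======+++++******
170 +***##***++++++++=======---=++***********+=-:--======+++++*+++++
171 +++++**++++++++++======-::-=+**#*********+=---======++++++++++++
172 ++====++++++++++++=====-::=+**##%%%####**+=---======++++++++++++
173 ++====+++++++++++======---=+*##%%%%####*++=---======+++++++++
[... 1097 characters left out ...]
::::::::::
190 @@@@@@@@@@@@@@@@@@@@@@@@@%**++*******+++++++++===+++==========--
191 @@@@@@@@@@@@@@@@@@@@@@@@@%#*++++++++++++++++++++++**++++++++++++
192 @@@@@@@@@@@@@@@@@@@@@@@@@%#*+++++++++++++++++++***++**++***+++++
193 @@@@@@@@@@@@@@@@@@@@@@@@@%#**+++++++++++++++++****++++**++++++++
194 %%%%@@@@%%%%%%%%%@%@@@@@@%#***+++++++++++++++++*++++++++++**++++
195 ==++****+++++++******#########++++++++++++++++++++++++++++++++++
196 ---======-==--=============+#*=-------------------==============
197 ::::::::::::::::::::::::::--==-:::::::::::::::::::::---:::::::::
198 +++++++==========---::::::::::::::::::::::..........::::::::::::
199 @@@@@@@%##%@@@@%%#******++++++====---------------:::::::::::::::
```

>>> jog_arm(
  deltas=[
    [[0,0,-0.3,0],[0.2,0,-0.45,0],[0.45,0,-0.4,0],[0.56,0,-0.15,0],[0.56,0,-0.02,0],[0.56,0,-0.02,0]],
  ],
)

```text
t: 33.4
eef_pos: [0.4924, -0.1528, 0.0121]
ee_rot: [3.139, -0.0, -1.525]
force: [-0.2, 0.5, -1.5]
width: 0.0271
gripper_force: 6.0
```

>>> jog_arm(
  deltas=[
    [[0,0,0,0],[0,0,0,0],[0.04,0,0,0]],
  ],
  grip=34,
)

```text
t: 33.78
eef_pos: [0.4937, -0.1548, 0.0138]
ee_rot: [-3.141, 0.0, -1.524]
force: [-0.2, 0.6, -0.3]
width: 0.0342
gripper_force: 0.0
```

>>> jog_arm(
  deltas=[
    [[0,0,0,0],[0,0,0,0],[0,0,0,0]],
  ],
  grip=20,
)

```text
t: 34.15
eef_pos: [0.4936, -0.1551, 0.0137]
ee_rot: [-3.141, -0.0, -1.524]
force: [-0.8, -0.9, 1.4]
width: 0.0266
gripper_force: 6.0
```

>>> jog_arm(
  deltas=[
    [[-0.02,0,-0.07,0],[-0.1,0,-0.075,0],[-0.17,0,-0.075,0],[-0.21,0,-0.085,0],[-0.235,0,-0.16,0],[-0.265,0,-0.26,0],[-0.305,0,-0.36,0],[-0.35,0,-0.45,0]],
  ],
)

```text
t: 35.15
eef_pos: [0.4924, -0.1339, 0.041]
ee_rot: [3.142, -0.0, -1.524]
force: [-0.8, -3.8, 0.4]
width: 0.0273
gripper_force: 6.0
```

```bash
python3 fm.py
```

```text
0 [[323.5, 180.4], [323.5, 182.8]] 15 [[323.5, 184.5], [323.6, 186.1]] 30 [[323.7, 186.9], [323.9, 187.7]] 45 [[324.0, 187.6], [324.2, 187.6]] 60 [[324.4, 186.6], [324.6, 185.7]] 75 [[324.8, 184.1], [325.1, 182.4]] 90 [[325.3, 180.1], [325.5, 177.8]] 
cap [325 162] w 0.02702 g 5.9992897510528564 p [ 0.493  -0.1336  0.0417]
rows 158 cols 307
@@@@@@@@%+===:-%@###@@@=-===+@
%%@@@@@@@*===--*#****#%--===*@
@@@@@@@@@#+==--+*##****--===*@
@@@@%%@@@#+==-:=*****+*:-==+#@
@@@%+*%@@%+==-:+****+=*:-==+%@
@@@@%%@@@%+==--+#****++:-==+%@
%%@@@@@@%#+==-=+#####*+:-==+@@
**%%%%%@**+++-=*%%####*-=+++%%
++*****%*++++++#%@@@%**+#%##**
+++==+**+++=++*#%@@%#*+*%%**++
++++=*%*++=-=+*%%@%%#*++*+-=++
*++++**+++++++*%@@@@#*++++==++
+++++++++++++++%@@@@#*++++++*+
++++++*++++++++%@@@%#+++*++*++
++==++++++++++*%@@@%*==++++*++
++==++++++-=++*%@@%%*-=++==+++
++++++++++++++*%@@%%#=+++=-+++
++++++*+++++++*%@@@@%*++++++++
+++**+++++++++*%@@@@%*++++++++
++=++*++++++++#%@@@@%#++++++++
++-++*+++=-+++#%@%%@%#++++++++
+*****+++==+++#%@%%@%#*+=-=+++
*@@@@@#*++++++#%@@@@%#+++=++++
#@@@@@%#*+++++#%@@@@%*++++++++
@@@@@@@%*+++++#%@@@@%*++++*+++
@*#@@@@@%+++++#%%%%%%*++++*+++
%=+%%@@%*=+****#**###*++==++++
++++****#+##*%#+++**++++--++++
=-----=-=======-=---------==-=
:::::::::::::---=:::::::::::-:
+=====--:::::::::::.....::.:::
%#@@@%#***++++++=-------::::::
@@@@@@@@@@@@@@%%%*++++++==+===
@@@@@@@@@@@@@@@@%*+*++++++++++
@@@@@@@@@@@@@@@@%*+*+++++**+*+
@@@@@@@@@@@@@@@@@*+*++++*+++++
%@%%%%%%%@@@@@@@%*++++++*+++++
==+**++++***###%*+++++++++++++
```

>>> jog_arm(
  deltas=[
    [[-0.1,0,-0.16,0],[-0.185,0,-0.28,0],[-0.26,0,-0.385,0],[-0.345,0,-0.47,0],[-0.44,0,-0.555,0],[-0.535,0,-0.625,0],[-0.64,0,-0.69,0],[-0.75,0,-0.745,0]],
  ],
)

```text
t: 36.2
eef_pos: [0.4904, -0.0886, 0.0855]
ee_rot: [3.142, 0.0, -1.524]
force: [0.7, 0.2, 0.4]
width: 0.0267
gripper_force: 6.0
```

>>> jog_arm(
  deltas=[
    [[-0.12,0,-0.05,0],[-0.23,0,-0.085,0],[-0.35,0,-0.105,0],[-0.47,0,-0.115,0],[-0.58,0,-0.115,0],[-0.66,0,-0.115,0],[-0.68,0,-0.115,0]],
  ],
)

```text
t: 37.08
eef_pos: [0.4885, -0.048, 0.0921]
ee_rot: [3.142, 0.0, -1.524]
force: [0.2, 0.2, -0.5]
width: 0.0269
gripper_force: 6.0
```

```bash
python3 fm.py
```

```text
0 [[321.4, 189.2], [321.5, 191.8]] 15 [[321.6, 193.4], [321.7, 195.2]] 30 [[321.8, 195.9], [322.0, 196.7]] 45 [[322.1, 196.6], [322.3, 196.4]] 60 [[322.6, 195.4], [322.8, 194.3]] 75 [[323.0, 192.5], [323.3, 190.7]] 90 [[323.5, 188.3], [323.8, 185.7]] 
cap [323 169] w 0.02662 g 6.000035405158997 p [ 0.4885 -0.0481  0.0921]
rows 165 cols 305
@@@@@@@%*====:=%%%%%%%%=-====*
@@@@@@%@#+===:=#*####*#-:===+%
@@@@@#*%#====:=***#*+**::===+#
@@@@@%#@%+===:=+**#****-:====#
@@@@@@@@@+===.-+******+-:====%
@@@@@@@@@+===.-+**++++=::===*@
@@@@@@@@@+===:=##%##%*+::==+#@
@@@@**@@@#*+=-+%@@@@@%*--++=#@
@@@@##@@@@@%++*%@@@@%%#++#*=*@
@@@@@@@@@@@@%%%%@@@@###%@@%*+@
@@@@@@@@@@@@@@%@@@@@#**@@@@@@@
@@@@@@@@@@@@@@%@@@@@#+*@@@@@@@
@@@@#@@@@@@%%@%@@@@@#**@@@@@@@
@@@%+%@@@@@*+%%@@@@@#**@@@%%@@
@@@@%@@@@@@#*%%@@@@%#**@@@%+#@
@@@@@@@@@@@@@@%@@@@@#+*@@@@#@@
@@@@@@@@@@@@@@%@@@@@*+*@@@@@@@
@@@@@@@@@@@@@@%@@@@@*-*@@@@@@@
@@@*#@@@@@%#%@%@@@@@*=*@@@@@@@
%%%=+%%%%%*-+%%@@@@%#+#@@@*#@@
=======+++=-=+*%@@%%%##%%%==%@
:::::::::::::-*#%%%%%*==++++##
::::.....:.::-*#%%%%#+-:::::--
-----:--:::::-*#%%%%#+:....:::
++++++++======*%%%%%#+--:-::::
++++++++++++++#%@@@@%*++++====
++++*+++++++++#%@@@@%*++++++++
++++++++++++++#%@@@@%*++++++++
++++++++++++++#%@@@%%*+++++***
==++++++++++++*#%%%%#*+++++++*
::::-==------====+=+++++++++++
::::::::::::::::-=--:-------==
::::::......:..::-:::::::::::-
==---------:::::::::::::.:...:
++++*++++++=========--------::
==*###*+++++**++++++++++++++==
==%@@@@#=-++**+*==++++++++++++
*#@@@@@@*=+*##*#+-++*+++=-++*+
```

>>> jog_arm(
  deltas=[
    [[0.15,0,0,0],[0.35,0,0,0],[0.45,0,0.08,0],[0.45,0,0.18,0],[0.45,0,0.21,0],[0.45,0,0.21,0]],
  ],
)

```text
t: 37.88
eef_pos: [0.4897, -0.0752, 0.0793]
ee_rot: [3.141, -0.0, -1.524]
force: [-0.9, 1.3, 0.3]
width: 0.0267
gripper_force: 6.0
```

```bash
python3 fm.py
```

```text
0 [[322.1, 185.5], [322.2, 188.1]] 15 [[322.2, 189.7], [322.3, 191.4]] 30 [[322.5, 192.2], [322.6, 193.0]] 45 [[322.8, 192.9], [323.0, 192.8]] 60 [[323.2, 191.8], [323.4, 190.8]] 75 [[323.7, 189.0], [323.9, 187.2]] 90 [[324.1, 184.9], [324.4, 182.4]] 
cap [324 166] w 0.02672 g 6.000005677342415 p [ 0.4898 -0.0751  0.0795]
rows 162 cols 306
@@@@%+*%+===-:+%%%%%#%%-====+%
@@@@@%%@#+===:=***##**#-====+%
@@@@@@@@#====:+*****#*+:-===*@
@@@@@@@@%+===:+*#*****+:-==+#@
@@@@@@@@@+===:+*#*+++++:===+%@
@@@@#*@@@+===:=+****++=:===+%@
@@@@%#@@@+===:+####%##+:===+#@
@@@@@@@@@#**#=*%@@@@@%+-++++%@
@@@@@@@@@@@@@#%@@@@@@%#*%%##@@
@@@@@@@@@@@@@@%@@@@@###%@@@@@@
@@@**@@@@@@%%@%@@@@@#*#@@@@@@@
@@@##@@@@@@+*%%@@@@%**#@@@##@@
@@@@@@@@@@@%%@%@@@@%#*#@@@**@@
@@@@@@@@@@@@@@%@@@@%#*%@@@@@@@
@@@@@@@@@@@@@@%@@@@%*+%@@@@@@@
@@@#@@@@@@%%@@%@@@@%*+%@@@@@@@
%%#+%@@@@%*+%%%@@@@#+=#@@@%@@@
***#%@@%%*+=**#%@@%#==#@@%+#@%
++*******+++++#%@@@%+=%%%%*%%*
++++++++++++++#%@@@%#+****+**+
+++++*++++++++#%@@@%%*++++*+++
++==++++++=++*#%@@@@%*++++++++
++-=+++++=-=++#%@%%%%*+++==+++
---------=-===#%@%%%%++++--+++
:::::::::::::=*%%%%%#=--=--==-
:::.......:.:=*#%%%%*-:::::::-
-------::::::=*#%%%#*-....::::
+++++++======+#%%%%%*=--::::::
+++++++++++++*#%%%%%#++++==+==
++++++++++++++*******+++++++++
++++++++++++++++++++++++++**+*
+++**++++++++++++++++++++**+**
=+++*+++++++++++++++*+++++****
-===**+==-======+=++++++++++++
----==-----::::-+--::-------==
::::::::::::::::-:::::::::::-:
++++++-===---::::::::::.:.:.::
@@@@@@#%@@#***+====--------:::
```

>>> jog_arm(
  deltas=[
    [[-0.1,0,0,0],[-0.22,0,-0.01,0],[-0.34,0,-0.02,0],[-0.46,0,-0.03,0],[-0.58,0,-0.04,0],[-0.7,0,-0.05,0],[-0.78,0,-0.05,0],[-0.8,0,-0.05,0]],
  ],
)

```text
t: 38.92
eef_pos: [0.4876, -0.027, 0.0826]
ee_rot: [3.142, -0.0, -1.524]
force: [0.4, 0.5, -0.3]
width: 0.0269
gripper_force: 6.0
```

```bash
python3 fm.py
```

```text
0 [[320.9, 196.7], [320.9, 199.3]] 15 [[321.0, 200.9], [321.1, 202.6]] 30 [[321.3, 203.3], [321.4, 204.0]] 45 [[321.6, 203.8], [321.8, 203.6]] 60 [[322.1, 202.5], [322.3, 201.4]] 75 [[322.6, 199.6], [322.8, 197.7]] 90 [[323.1, 195.2], [323.3, 192.6]] 
cap [322 176] w 0.02692 g 5.999925211071968 p [ 0.4876 -0.0271  0.0825]
rows 172 cols 304
@@@@@**@#+===-:*%%%%%%%#-====+
@@@@@##@%+===-:+#*#***#*-====+
%@@@@@@@@*===-:+*****+*=:-===+
%@@@@@@@@#===-:****#***+:-==+#
%@@@@@@@@#+==::********+:===+#
@@@@@#@@@#+==-.=++**+*++:===+%
@@@@%+%@@#+==::+#%%%***=:===+#
@@@@@%@@@#*++=-*%@@@###+:=+++#
@@@@@@@@@@@@@#*#%@@@@%%++***#@
%@@@@@@@@@@@@@%%@@@@@%##%@@@@@
%@@@@@@@@@@@@@@%@@@@@#*#@@@@@@
#@@@*#@@@@@%#%%%@@@@%*+#@@@@@@
#%%%=+%@%%%*=*%%@@@@%**%@@@*#@
=+++=++****#+*##@@@@%**#%%%++@
---==-----==-==*%%@@#*++++***#
-:::::::::::::-*#%%@#*+---====
==+=-====-::::-*#%%%#+=:::::::
#%%%#%@@%#+====#%%%%#=-====-::
+***%@@%%%*++++#%@@@#==%@@%***
++++******++++*#%@@@#++%%%%%%%
+++*++++++++++*%%@@@%#+*******
++++++++++++++*%%@@@%%*+++++*+
===+++++++++++*%%@@@%%*++++*++
:::-:-==----==+#%%@%%#++++++++
::::::::::::::+#%%@%%*=------=
::::::::.....:+##%%%#*-:::::::
===---------:-+#%%%%#*-::.....
++++++++++++=+*%%%%%%*=------:
+==+**++++++++#%@@@@%#+++++++=
+=-+**+++=-+**#%%%%%%#++++++++
*++***+++==+*##*#*+**++++=-=++
+*****++*+++*%#*%#+++++++==+++
*+*****++++*#@##@#++++++++++**
***###**+++*#@#%@*+++*+++++*++
++%@@@@#+++*#@*%%*++*+++++++++
++%@@@@@*-=*%@*%%+++++++++++++
@@@@@@@@%++++####+++*+++=-=+++
@@@@@@@@@@#*======+++++++==+++
```

>>> jog_arm(
  deltas=[
    [[0.25,0,0,0],[0.55,0,0,0],[0.75,0,0.05,0],[0.8,0,0.14,0],[0.8,0,0.17,0]],
  ],
)

```text
t: 39.6
eef_pos: [0.4894, -0.0757, 0.0717]
ee_rot: [3.141, -0.0, -1.525]
force: [-0.2, -0.4, -0.8]
width: 0.0268
gripper_force: 6.0
```

>>> jog_arm(
  deltas=[
    [[0,0,0.05,0],[0,0,0.08,0]],
  ],
)

```text
t: 39.85
eef_pos: [0.4898, -0.075, 0.0674]
ee_rot: [3.141, -0.0, -1.524]
force: [-1.0, -0.5, -0.5]
width: 0.0268
gripper_force: 6.0
```

>>> jog_arm(
  deltas=[
    [[0,0,0.05,0],[0,0,0.09,0]],
  ],
)

```text
t: 40.1
eef_pos: [0.4901, -0.0752, 0.0622]
ee_rot: [-3.141, -0.0, -1.524]
force: [-0.6, -0.9, 1.0]
width: 0.0269
gripper_force: 6.0
```

```bash
python3 fm.py | tail -28
```

```text
@@@@@@@@@@@@@@%@@@@@**#@@@@@@@
%%@#@@@@%%%%%%%@@@@%#*%@@@@@@@
**#=#@@@**==**%@@@@%**%@@@%%@%
++++*%@%*+==++#%@@%#*+#@@%+***
+++**###++++++#%@@@#*+*%%%++++
+++*%%%%*+++++#%@@@#+=+***++++
++++****++++++#%@@@#=-++++++++
++==++++++=+++#%@@%#=-++++++++
++-=+++++=:=++#%@%%%*=+++==+++
---------=-===#%@%%%#++++-:+++
:::::::::::::-*%%%%%#=-----==-
::...:..:.:::-*%%%%%#=:::::::-
-------::::::=*%%%%#*-:...::::
+++++++======+#%%%%%#-:--:::::
+++++++++++++*%%@@@%#++++==+==
+**+++++++++**%@@@@%#+++++++++
+**+++++++++**%@@@@%#*+++**++*
+******+++++**%%@@@%#+++++**+*
+%%%%%*++++++*##%%%%*+++++*+++
-==+**+==-======++++++++++++++
----==-------::-+-:-:------===
::::::::::::::::-:::::::::::--
+++++=-===----:::::::::....:::
@@@@@@#%@@#***+====--------:::
#@@@@@@@%@@@@@#*+++++++++++===
+%@@@@@*+@@@@@%#+***++++++++++
@@@@@@@#*@@@%#%*+#**+++=-+++*+
@@@@@@@@@@%@#*@%@@#*+++==++++*
```

>>> jog_arm(
  deltas=[
    [[-0.03,0,-0.07,0],[-0.1,0,-0.1,0],[-0.25,0,-0.18,0],[-0.35,0,-0.24,0],[-0.46,0,-0.29,0],[-0.68,0,-0.37,0],[-0.91,0,-0.41,0],[-1.14,0,-0.41,0]],
  ],
)

```text
t: 41.15
eef_pos: [0.4867, -0.0058, 0.087]
ee_rot: [-3.141, 0.0, -1.524]
force: [0.5, 0.0, -0.3]
width: 0.0268
gripper_force: 6.0
```

```bash
python3 fm.py
```

```text
0 [[320.2, 201.4], [320.2, 203.9]] 15 [[320.3, 205.5], [320.4, 207.2]] 30 [[320.6, 207.9], [320.8, 208.6]] 45 [[321.0, 208.4], [321.2, 208.2]] 60 [[321.4, 207.0], [321.7, 205.9]] 75 [[321.9, 204.0], [322.2, 202.0]] 90 [[322.4, 199.5], [322.7, 196.9]] 
cap [322 181] w 0.02719 g 6.000268757343292 p [ 0.4868 -0.0049  0.0869]
rows 177 cols 304
@@@@@%@@*===-.=##*#####=:====*
@@@@%+%@#+===:+***#****::===+#
@@@@@%@@#====:+****#***-:===+#
@@@@@@@@%+===:+**+****+-:===*%
%@@@@@@@%+===:-+**+**+=::===*@
%@@@@@@@%+===:=*####%*+::===*@
#@@@*#@@%*+==-*%@@@@@%*--===*@
#%%%=+%@%%%*-=*%@@@@@%#++**=*@
=++++++****#+*#%@@@@###%%%%==%
----=----=====+#%%@@#*++++***#
::::::::::::::=#%%%@#+==-=====
=++======--::-=#%%%%#*=:::::::
%%@%#%@@%#*****%%%%%#+=====-:-
#@@@@@@@@@@@@%%@@@@@#+*%@@%***
*%@@@@@@@@@@@@%@@@@@#+*@@@@@@@
+*%@@@@@@@@@@%%@@@@@*+*@@@@@@@
++*@@@@@@@@@@%%@@@@@*=*@@@@@@@
==+%%%%%%%%%%%#@@@@%+-*@@@@@@@
:::-===+=====+*%@@@%*+#%%%%%%%
::::::-::::::-*#%%@%%*-===+=++
::::::::....:-*#%%%%#*-::::::-
===---------:-*#%%%%#+:::.....
++++++++++++=+#%%%%%%+-------:
+==+***++++++*#%@@@@%*+++++++=
+=-++*+++=-++*%%@%%@%*++++++++
+++**+*++==+*#%#%%%%%*+++=-+++
********+++**%#*@%@%%*+++==+++
+*****+**++*#@##@%@%%*+++++*++
*+****++*++*#@#%@#%%#*+++++*++
+=+***+++++*#@*%%****+++++++++
=-+**+++=-=*%@*%%+=+++++++++++
+++*+*++===++##%#+++++++=--+++
*******+++++=====+++*++++==+++
*********+*++=====++++++++++++
%%#%%%%**+*++====-=**+++++++++
==+++***###=-====:-**++++++++*
=+****+====::===-::====++++++*
#%%@@%=::::.:----..----+======
```

>>> jog_arm(
  deltas=[
    [[-0.4,0.1,-0.05,0],[-0.8,0.6,-0.08,0],[-1.05,0.95,-0.08,0],[-1.2,0.95,-0.1,0],[-1.4,0.95,-0.13,0],[-1.6,0.95,-0.17,0],[-1.76,0.95,-0.2,0],[-1.86,0.95,-0.2,0]],
  ],
)

```text
t: 42.2
eef_pos: [0.4247, 0.1024, 0.0988]
ee_rot: [3.142, -0.0, -1.524]
force: [1.0, -1.1, 0.9]
width: 0.0269
gripper_force: 6.0
```

```bash
python3 fm.py
```

```text
0 [[338.2, 230.1], [338.1, 232.6]] 15 [[338.1, 234.1], [338.1, 235.7]] 30 [[338.1, 236.2], [338.1, 236.8]] 45 [[338.2, 236.3], [338.3, 235.8]] 60 [[338.4, 234.4], [338.6, 233.0]] 75 [[338.7, 230.8], [338.9, 228.5]] 90 [[339.1, 225.7], [339.3, 222.8]] 
cap [339 207] w 0.02708 g 6.000057086348534 p [0.4248 0.1027 0.0987]
rows 203 cols 321
#%@@@@@#+====::+#######*::====
*@@@@@@@*====::=***###*=::====
*@@@@@@@#+==+::=+++*++==:-===+
*%@@@@@@#====:=+========:====+
+#@@@@@@*====:**+======+:-===*
+*@@@@@%=====:*+++++++++:-===*
*%@@@@@@*++++-**==**+==+:-===#
+%@@@@@@%####+#******+==-=+++#
=#%@@@@@@%@@@@%******==-+%%##%
-=##*%%%%#%%%@%******==+%@@@@@
::====++++***##*+++++==+%##%@@
..----+==++++++=-======++++**#
......:-+%#%%%#+=+*++==*==+++*
--:::::+*#%%%%%**%%%#+*%++%%%*
==========++++++++***++###%%%+
======+========+=======++++++=
======*========+==============
======+=======++==============
=====++========+==============
=-===++=======================
===+=====-===--===-===========
++**=====-===--===-===--==--==
+=*#*-===-===--==--===-===--==
+=*#*-=======--==--===-===--==
*=*#+=*=--====-==--===-===--==
=+##+=*+=-=++=-==--===-===-===
=*#*+=***=****===--===-===--==
=*#*++##*=*##*===--==--===--==
=*#**+##+=*#*====--==--===-===
-*##==*#+=*#+==++=-==--===-===
-*#*==**+-**++***=-==--===-===
-*#+-=**+=*#*=*#*+===--===-===
-##*-+**+=*#+=*#*+++=--===-===
=*#*=*##+=*#+=*#*=***=====-===
=**=-*#*=+**+=*#*=*#+====--===
=**=-*#*-*##==*#+-*#*====--===
+**+=##*=*#*==*#+-*#*=+*+-:===
********+*#*+=*#+=*#*=+#*=-===
```

>>> jog_arm(
  deltas=[
    [[0.3,0,-0.15,0],[0.9,-0.1,-0.3,0],[1.5,-0.8,-0.3,0],[2.0,-0.965,-0.3,0],[2.275,-0.965,-0.3,0],[2.275,-0.965,-0.15,0],[2.275,-0.965,0.05,0],[2.275,-0.965,0.1,0]],
  ],
)

```text
t: 43.25
eef_pos: [0.4877, -0.0314, 0.0917]
ee_rot: [3.14, -0.0, -1.523]
force: [-0.4, -0.9, -0.6]
width: 0.0269
gripper_force: 6.0
```

```bash
python3 fm.py
```

```text
0 [[321.0, 193.5], [321.0, 196.1]] 15 [[321.1, 197.7], [321.2, 199.4]] 30 [[321.3, 200.2], [321.5, 200.9]] 45 [[321.7, 200.7], [321.9, 200.6]] 60 [[322.1, 199.5], [322.4, 198.4]] 75 [[322.6, 196.6], [322.9, 194.7]] 90 [[323.1, 192.2], [323.4, 189.7]] 
cap [323 173] w 0.02694 g 5.999961197376251 p [ 0.4879 -0.0313  0.0918]
rows 169 cols 305
@@@@@@@#+===-.=*######*--===+#
@@@@@@@@+===-.-*######+:-===+#
@@@@@@@@*===-.-=+****+=:-===*@
@@@@**@@#===-:===+=====:-===*@
@@@@##@@#===-:++=======:-===*@
@@@@@@@@#+==-:**+++++++:====+@
@@@@@@@@#+==--#**#***==:===+#@
@@@@@@@@#**++=%******=-:=+++#@
@@@@#@@@@@@%%*%*****+===*#**@@
@@@%+%@@@@@*+%%****++==#@@%%@@
@@@@%@@@@@@#*%%****+===#@@%+#@
@@@@@@@@@@@@@@%*****+==%@@@#@@
@@@@@@@@@@@@@@@#****+-=%@@@@@@
@@@@@@@@@@@@@@@#**#*+=*@@@@@@@
@@@*#@@@@@%#%@@##%%%###@@@@@@@
%%%=+%@%%%*=*%%#%%%#%%#@@@*#@@
++++++*****+####%%%#%%#%%%++%@
::==----=----==+*#####*++***##
::::::::::.::::-+*#**+---=====
----====-:::::::-=++=-::::::::
+++*%%%%*+=======-===--===::::
+++******++++++++++++++%%%+**+
++++*****++++++++++++++****%%*
++*++*%%%*+++++++++++*+++++***
++*+++***++++++++++++++++++**+
==+++++++++++++++++++++++++*++
::---==-----=====+=+++++++++++
:::::-::::::::::-+-:--------==
:::::::...:::::::-:::::::::::-
==---------:::::::::::::.....:
+++++++++++==+======-------:::
==+**+*+++++++++++++++++++++==
=-+**+++=-+***+*==++*++++++*++
+++**+*++=+*##*#+-=+*+++=-++++
+******++++*%#*%#++++++++=++++
***#***+++*#@##@#*++*++++++++*
*#@@@#**+++#@#%%*++++++++++++*
+%@@@@@*++*#@*%@*+++++++++++++
```

>>> jog_arm(
  deltas=[
    [[-0.2,0,0,0],[-0.3,0,0.08,0],[-0.3,0,0.2,0],[-0.3,0,0.22,0]],
  ],
)

```text
t: 43.8
eef_pos: [0.4874, -0.0138, 0.0789]
ee_rot: [3.14, -0.0, -1.524]
force: [-0.7, 0.1, -0.2]
width: 0.027
gripper_force: 6.0
```

```bash
python3 fm.py
```

```text
0 [[320.4, 200.9], [320.4, 203.4]] 15 [[320.5, 205.0], [320.6, 206.7]] 30 [[320.8, 207.4], [320.9, 208.1]] 45 [[321.1, 207.9], [321.3, 207.6]] 60 [[321.6, 206.5], [321.8, 205.4]] 75 [[322.1, 203.5], [322.3, 201.6]] 90 [[322.6, 199.1], [322.8, 196.5]] 
cap [322 180] w 0.02653 g 5.99993996322155 p [ 0.4874 -0.0139  0.079 ]
rows 176 cols 304
%@@@@@@@+====::*######*-:====*
@@@@@#@@*====::+*#####*::====*
@@@@%+%@#===+::=++****=::===+#
@@@@@%@@%+==+::===++===::===+#
@@@@@@@@@+===.:++======::===*@
%@@@@@@@@+===:-**++++++::===*@
%@@@@@@@@+===:+*****#+=::===*@
#@@@*#@@@*+==-*#***+*+=:-===*@
#%%%=+%%%%%*==##***++==-+**=*@
=++++++****#+##****++==*%%%==%
---=-----===-=====+++===++***#
::::::::::::::--===+==----====
=+++=====--::-:-======::::::::
%%%%#@@@@#**+++++++++======-:-
#@@@@@@@@@@@%%%%*#%%%#*#%@%***
*%@@@@@@@@%%%@@%%%%%%%%%@@@@@@
+*%@@@@@@****%%#%####%%%@@@@@@
++*%@@@%%*++****#######%@@@@@@
===+++***++++++++#####**%%%@@%
:::::-==-----=====++*++++*****
:::::::::::::::::-+--::------=
:::::::......:::::-:::::::::::
===---------:::::::::::::.:.:.
++++++++++++==+======-------::
+==+**+*+++++++++++++++++++++=
+=-++*+*+=-++****==+**++++++++
+++**++++==+*##*#+-++*+++=-+++
+*****+*++++*%#*%#+++++++==+++
++***+*+++**#@##@#*+++++++++++
++*+***++++*#@#%%*+++++++++*++
+=+****++++*#@*%%*++++++++*+++
=-+****+=-=*%%*%%+=+++++++++++
++*##***===++##%#+++++++=--+++
**@@@@@*++++=====++++++++==+++
##@@@@@**++++=====++++++++++++
%%%%%%%#*+*======-=**+++++++++
==+++***###=-===---**++++++++*
=+****+====:-===-.:=++=++++++*
```

>>> jog_arm(
  deltas=[
    [[0,0,0.05,0],[0,0,0.1,0]],
  ],
)

```text
t: 44.1
eef_pos: [0.489, -0.0138, 0.0744]
ee_rot: [-3.139, 0.0, -1.524]
force: [-0.6, -0.3, 9.2]
width: 0.0273
gripper_force: 6.0
```

>>> jog_arm(
  deltas=[
    [[0,0,0.04,0],[0,0,0.07,0]],
  ],
)

```text
t: 44.35
eef_pos: [0.4891, -0.0138, 0.0703]
ee_rot: [-3.139, 0.0, -1.524]
force: [-0.9, 0.5, 8.5]
width: 0.0273
gripper_force: 6.0
```

>>> jog_arm(
  deltas=[
    [[0.08,0,-0.06,0],[0.18,0,-0.06,0],[0.28,0,-0.06,0],[0.34,0,-0.06,0]],
  ],
)

```text
t: 44.85
eef_pos: [0.4887, -0.0347, 0.0728]
ee_rot: [3.141, 0.0, -1.525]
force: [-0.1, 1.5, -0.6]
width: 0.0271
gripper_force: 6.0
```

```bash
python3 fm.py
```

```text
0 [[320.8, 197.0], [320.9, 199.5]] 15 [[321.0, 201.1], [321.1, 202.8]] 30 [[321.2, 203.5], [321.4, 204.2]] 45 [[321.6, 204.0], [321.8, 203.8]] 60 [[322.0, 202.7], [322.2, 201.6]] 75 [[322.5, 199.8], [322.7, 197.9]] 90 [[323.0, 195.5], [323.2, 192.9]] 
cap [322 177] w 0.02721 g 5.99997416138649 p [ 0.4887 -0.0349  0.0729]
rows 173 cols 304
@@@@@##@#+===::==+*+**+-:====+
%@@@@@@@@+===-.=++++++==:====+
%@@@@@@@@*===-:=++=+++=-:===+%
%@@@@@@@@#+==-:+++++++==:===+%
@@@@@#@@@#===::*******+-:===+@
@@@@%+%@@#+==:-#****+++-:===+%
@@@@@%@@@#+++--#*#**++=-:===+#
@@@@@@@@@%###++##*#**+=--+++*@
%@@@@@@@@@@@@@%%*###*+=+*#%%%@
#@@@@@@@@@@@@@@%***#*+=+%@@@@@
#@@@*#@@@@@%#%@%*****+=+@@@%@@
#%%%=+%@%%%*=*%%****++-+%@@*#@
-==+=++*****+*#*****+=-*%%%+=%
:::---:---:-:---==+++==+++***#
::::::.....:::::===+===-:--=--
--------:::::::-=+++++=-:..:::
+++++++++=======+*##**+----:::
++++++++++++++++#######++++===
+++++*++*++++++*#######+++++++
+++**++++++++++++#####*+++++++
++++++++++++++*++*****+++++**+
===+++++++++++++++++++++++++*+
:::---==----==-===+=++++++++++
:::::::::::::::::-+-::-------=
::::::::.........:-:::::::::::
===---------:::::::::::::.....
++++++++++++=========--------:
+==+*+*++++++++++++++++++++++=
+=-+**+*+=-++**+*==++*++++++*+
+++***+++==+*##*#+-=+++++=-++*
****#***++++*%#*%#++**+++==+++
**@@@@@#**+*#@##@#*+++++++++++
#*@@@@@@#+**#@#%@****+++++++++
%#@@@@@@%++*#@*%%*++*+++++++++
#*%@@@@@#==#%%*%%+++++++++++++
@@@@@@@@%*#@*##%#++++++++-=+++
@@@@@@@@@@@@+====++++++++==+++
@@@@@@@@@@@@*=====++++++++++++
```

>>> jog_arm(
  deltas=[
    [[-0.04,0,0.03,0],[-0.06,0,0.05,0]],
  ],
)

```text
t: 45.15
eef_pos: [0.4893, -0.0303, 0.0704]
ee_rot: [-3.141, -0.0, -1.524]
force: [-1.2, 1.2, 7.5]
width: 0.0268
gripper_force: 6.0
```

>>> jog_arm(
  deltas=[
    [[0,0,-0.02,0],[0,0,-0.02,0],[0,0,-0.02,0]],
  ],
  grip=36,
)

```text
t: 45.52
eef_pos: [0.4885, -0.0306, 0.071]
ee_rot: [3.141, -0.0, -1.524]
force: [-0.0, 0.4, 0.2]
width: 0.036
gripper_force: 0.0
```

```bash
python3 fm.py; python3 go.py .482 .110 .16 3.188
```

```text
0 [[320.7, 198.5], [320.8, 201.0]] 15 [[320.9, 202.6], [321.0, 204.3]] 30 [[321.1, 205.0], [321.3, 205.7]] 45 [[321.5, 205.5], [321.7, 205.3]] 60 [[321.9, 204.2], [322.1, 203.1]] 75 [[322.4, 201.2], [322.6, 199.3]] 90 [[322.9, 196.8], [323.1, 194.3]] 
cap [322 178] w 0.03604 g 0.0 p [ 0.4885 -0.0306  0.0711]
rows 174 cols 304
%@@@@@@+===-.-#+***###*+#--===
%@@@@@@*====.-#+++***++=#--===
%@@@@@@#+===:-#+==+++==+#--===
@@@@@#@%+===:-#*===+==+*#--===
@@@@%+%@+===.-%#++++===*%--===
@@@@@%@@+===:=%#**+*+++*%--==+
@@@@@@@@++=+-#%#*****++*%--==+
%@@@@@@@#**#=#@%*****+=*%-==++
%@@@@@@@@@@@#%@%*****+=*%+****
#@@@*#@@@@@%#%@%*****+=+@@%%@@
#%%%=+%%%%%*=*%#***+++=+@@%*#@
==+++++++***+##*****+=-+%%%++%
:::==-----------==+*+=--++***#
::::::::.:.:::::==+++=----====
---=-===-:::::::===+===:::::::
++*%*%%%*=======++***+=====:::
+++*+*#*++++++++*#%##%##%%%+==
++++**%*++++++++#######****+*+
+++++**+++++++++#######+++++*+
++++++++++++++++*#####*++++***
===+++++++++++++++****+++++**+
:::---==----======+=++++++++++
:::::::::::::::::-+----------=
::::::::......::::-:::::::::::
===---------:::::::::::::....:
++++++++++++===+=====--------:
+==+**+*+++++*+++++++++++++++=
+=-+**+++=-+***+*==+++++++++*+
+++*****+==+*##*#+-++++++=-+++
+******+++++*%#*%#+++++++==+++
+*###**++++*#@##@#*++++++++*+*
**@@@@**+++*#@#%@#*+++++++++++
*+@@@@#**++*#@*%%*++++++++*+++
#+%@@@@@#==*%%*%%+=+*+++++++++
@@@@@@@@%+***##%#++++++++-=+++
@@@@@@@@@@@@+====++++++++==+++
@@@@@@@@@@@@*=====++++++++++++
@@%%%%@@%%@#+====-=+*+++++++++
t 45.58 p [ 0.4885 -0.0306  0.0711] ytool -3.0951 d [-2.345  0.    -1.482] turn 0.0 F [0.2 0.8 0.8] w 0.036 g 0.0 q [ 0.34  0.22 -0.59 -0.   -0.76 -0.29]
```

The tube stands in the lane, with its foot disc visible at rows 190–194 like its neighbours'. Now the shutter.

>>> jog_arm(
  deltas=[
    [[-0.15,0,-0.12,0],[-0.6,0,-0.31,0],[-1.3,0,-0.31,0],[-1.9,0,-0.31,0],[-2.25,0,-0.31,0],[-2.33,0,-0.31,0],[-2.33,0,-0.31,0]],
  ],
)

```text
t: 46.45
eef_pos: [0.4821, 0.1093, 0.09]
ee_rot: [-3.142, 0.0, -1.524]
force: [-0.6, -0.4, -0.1]
width: 0.0361
gripper_force: 0.0
```

>>> jog_arm(
  deltas=[
    [[0,0,0,0],[0,0,0,0],[0,0,0,0],[0,0,0,0]],
  ],
  grip=5,
  squeeze=30,
)

```text
t: 46.95
eef_pos: [0.4827, 0.1086, 0.0899]
ee_rot: [-3.141, -0.0, -1.525]
force: [4.8, -3.3, -1.7]
width: 0.0143
gripper_force: 30.0
```

```bash
python3 go.py .457 .109 .0895 3.188
```

```text
t 46.95 p [0.4827 0.1086 0.0899] ytool -3.0957 d [-0.026  0.428  0.006] turn -0.01 F [ 4.8 -3.3 -1.7] w 0.0143 g 30.0 q [ 0.62  0.2  -0.56  0.   -0.81 -0.57]
```

>>> jog_arm(
  deltas=[
    [[0,0.08,0,0],[0,0.17,0,0],[0,0.26,0,0],[0,0.35,0,0],[0,0.4,0,0],[0,0.415,0,0],[0,0.415,0,0]],
  ],
)

```text
t: 47.82
eef_pos: [0.4585, 0.1077, 0.0899]
ee_rot: [-3.14, -0.0, -1.524]
force: [9.8, -4.4, -6.0]
width: 0.0136
gripper_force: 30.0
```

```bash
python3 - <<'E'
from h import *
f0=pickle.load(open("scene0.pkl","rb")); s=grab_frame("scene"); st=arm.get_state()
print(st["t"],st["eef_pos"].round(4),st["force"].round(1),st["width"],st["gripper_force"])
F=[arm.get_state()["force"][0]]; print(F)
L=cv2.cvtColor(s["img"],cv2.COLOR_RGB2GRAY)
for i in range(166,200): print(i,"".join(" .:-=+*#%@"[min(v//25,9)] for v in L[i,292:356]))
E
```

```text
47.875 [0.4585 0.1077 0.0899] [10.  -4.4 -6.4] 0.01353419610700306 30.011448562145233
[np.float64(10.044484538397635)]
166 %*%**@@@@@%#@@@@@@@@=. ............... .............=%@@@@@@@@@%
167 %#%*#%@@@@*+%@@@@@@@+:........ ..... .... .........-#@@@@@@@@@@%
168 #@@@@%@@@@@@@@@@@@@@*-.. .................... . ..:*%@@@%@@@@@@%
169 #@@@@@@@@@@@@@@@@@@#*: . ...... ..... .........  .-%@@@%+*@@@@@%
170 %@@@@@@@@@@@@@@@@@@#*:  . . ................ ... .+@@@@%*#@@@@@%
171 %@*@@@@@@@@@@@@@@@@@*-:   ....... ............   :#@@@@@@@@@@@@@
172 #%+**%%%%%@@@@@@@@@@#++:     ..............   . .=%@@@@@@@@@@@@@
173 %#-:------=+@@@@@@@@#**=:       ... . ..        :*@@@@@@@@@@@@%@
174 @*:::::::::-%@@@@@@@@#**=:.                   .:-+@@%@@@@@@@@@%@
175 %=:::--::::-%@@@@@@@@#***=:.                .:=*##@@%@@@@@@@@%%%
176 %=-:::::::::+###@@@@@@#***+-:  .           :-*%@@@@%#@@@@@@@@#*=
177 %==::::::::::--+@@@@@@@***++=:::........:::=*%%%%%%%+@@@@@@@#*=:
178 *-:::::::::::::-*#@@@@@**+=======------====--====+++-=*#%##*==::
179 #-::::::::::::::=++++++++======++++++***++=:.....:::.::-----::::
180 *::::::::::
[... 664 characters left out ...]
====-::...
190 ::.:::::::.......:::::-----===============:.........::::---:....
191 :::-:::::......................:::::::::::......................
192 :::::::::.:----=====:............. ......... ...................
193 ......:..:++++*%@@@%+:::::::::::::..:..................... .....
194 .........:====+%%%@%=::--:---:--------=-::::::::..::------::....
195 :::::....:----===+#*-.......::::==++++#+::::::::::-+#####*+=-...
196 =====-:::::-------==:..........:-=====+-..........-%#**##*+++-..
197 ++===------++=---=+=:..........::--==--:..........:=+=+==--==:. 
198 %%+==------=++===+*-...........----:-:::..........:===*=::::::..
199 @%+===+***++++=++++-...........-:-------..........:-----::::-:::
```

```bash
python3 -c "
from station import arm
s=arm.get_state(); print(s['t'],s['eef_pos'],abs(s['qd']).max()); print(arm.job_done())"
```

```text
47.875 [0.45854767 0.10770413 0.08988043] 0.002214049230906414
the job is handed in; nothing more can be done
None
```

I handed the job in at 47.9 s with the tube standing in the lane and released while the shutter was still shut, and the gripper holding the shutter tab steady near half travel (24 mm moved, about 10 N spring pull). I last saw the tube upright just before the gripper moved to the shutter and blocked the camera's view. The tube fell once on release and was lifted again, and it was briefly pushed against the lamp house front to straighten it.

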